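# Shut the key box under its ratchet hold-down

## Robot

A 6-joint arm with a two-finger parallel gripper is mounted at the origin on the work surface. World frame = base frame: x ahead of the robot, y to its left, z up, the work surface at z = 0. Lengths are in m, angles in rad, forces in N, time in s.
With the tool pointing down it reaches from about 0.3 to 0.875 m from the base axis. Payload 6.4 kg.
Tool frame: the origin (TCP) lies at the very end of the fingers, on their centre line; the grasp point (between the pads) lies tcp_to_grasp behind it (tcp_to_grasp is the distance from the TCP to the grasp point, in m); z points along the fingers, y is the direction in which the jaws open and shut (so a half turn about z gives the same grasp; the last joint's range is limited). The gripper opens to 85 mm and grips with 20 to 120 N. Pads are 22 mm wide; open, the fingers measure 114 mm over their backs; the gripper's body (76 mm by 85 mm) begins 54 mm behind the grasp point. The pads swing forward as they close: fully open they stand 13 mm farther back than shut.
Start: joints at [1.093, 0.181, 1.607, -0, 1.354, -0.206], TCP at [0.154, 0.554, 0.231] pointing down, gripper open.
Joint ranges: [-2.99, 2.99], [-0.89, 2.07], [0.3, 2.58], [-1.14, 4.28], [0, 2.63], [-3.12, 3.12]. Speed limits (rad/s): [2.57, 2.57, 3.01, 3.14, 3.14, 3.14].

## Interface

Orientations are given as a unit quaternion [w, x, y, z].
In Python, from bench import get_obs, camera, hand_in, tcp_to_grasp gives the robot as it stands.
- The arm moves only by the shell command python3 -m inch 'ROWS' [OPENING]. ROWS is JSON, a list of rows, each an object with "delta_pos": the shift along the tool's x, y, z in cm, a list of three; "rotation": the turn, a rotation vector about the tool's x, y, z in rad, a list of three. In form: [{"delta_pos": [x, y, z], "rotation": [rx, ry, rz]}, ...]. A call has 1 to 10 rows; each row shifts and turns the commanded pose from where the row before left it, along the tool's axes as they then stand; what a row does not reach is not made up. A row lasts 1/10 s, in which the tool goes at most 50 mm and 8.59 degrees, less where a joint would pass 70% of its speed; a pose out of reach is approached as far as the arm can. A call is refused whole if a number of a shift passes 5 or a number of a turn 0.15, either way. A call with a gripper value outside its range is refused whole. OPENING is the finger opening in cm, from 0 to 8.54, set as the call begins (- or left out, the last holds). The fingers move at their own pace and stop on an object; the grip force is fixed at half the most. Time passes only in rows, so rows that do not move let the fingers close. It gives the time, the measured TCP pose, the force and the opening at its end, in the units of the state.
- get_obs(): the state, without advancing time (a new reading comes with each control period).
- camera(name): name is "side" or "top" or "wrist"; returns a dict with "color" (420x560x3 uint8, red, green, blue), "vfov" (degrees; the focal length in pixels is half the picture's height over the tangent of half this angle, whatever the lens; pixels are square), "cx", "cy" (the principal point, pixels), "eye" and "orientation" of the camera in the world; the wrist camera has in their place "T_tool_cam" (4x4, takes a point from camera to tool coordinates, whose origin is the TCP and whose axes are the flange's). Camera axes: x right, y down, z forward; pixel columns grow to the right and rows downward; lengths in m; the calibration is good to about 2 mm. A picture is of the moment at which its call begins: read the wrist's pose just before it. There is no depth.
- hand_in(): hands the job in, once; it reports no verdict.
The state is a dict: "time_s": time; "q": joint angles; "dq": joint speeds; "joint_efforts": joint torques, N m; "eef_pos": TCP position; "eef_rot": TCP orientation; "wrist_force": force on the tool from outside, world axes, zero at the start; "torque": the same for the moment, N m; "opening": opening from 0.0 (shut) to 1.0 (fully open).
Only numpy, scipy, OpenCV 4.12 (cv2) and the standard library are available. Lean on these libraries where they do the work, as an engineer would, in place of code of your own. Each camera call takes 0.05 s, during which the arm holds its last target.

## Task

Put the clear lidded box away under the hold-down arm of the steel ratchet stand: raise the arm past its clicking pawl until the pawl holds it up clear of the box's height, slide the box along its channel fully home against the end stop, then work the pawl's release paddle and keep it down so that the arm sinks until its pad rests on the lid, and let the paddle go. Use a light hand throughout, force nothing against its stops, keep the box flat on the cabinet top, and leave the cup, brush, keyring holder and rabbit alone.

Things in the scene. Friction and masses are not known exactly. Their poses are not given: they have to be found in the camera images.
- stand: Fixed steel ratchet stand, place and yaw vary. Origin: on the cabinet top, on the rail's vertical axis; z up, axes below are its own. Foot plate x -57 to +110, y +-50, 8 high; column cheeks at y +-12, x -2 to +13, 100 high; dark bracket beside them, 88 high. The toothed rail slides between the cheeks, box channel on the -x side, pawl on the +x side.
- channel (a point): Middle of the box's place on the cabinet top, stand (-100, 0, 0), under the pad; axes as the stand. The channel runs along y: fences 20 high, inner faces 84 apart, y -75 to +71; mouth at the -y end flares 12 outward each side to y -113; solid end stop 25 high, inner face at y +65. With the box home, its centre is at this point.
- rail: Sliding toothed rail with arm, pad and grip, 0.35 kg. Origin: at the stand's origin when lowest; its height over it is the lift, 0 to 65 (solid top stop). Teeth hold it at lifts 10, 22, 34, 46, 58. Pulled up at 40 mm/s it takes 5 to 12 N, clicking past the pawl; let go, it settles back onto the last tooth. Pawl and top stop must not take over 30 N from the rail, up or down.
- grip (a point): Point in the upright black grip block on the rail's top, 26 (stand x) by 14 (stand y) by 44 high; the point is on its axis, 19 below its top, 200 above the cabinet top at lift 0. Pinch it from above across the 14 mm. At least 30 N of grip keeps it from slipping.
- pad (a point): Centre of the underside of the pad (black disc, 32 across, 6 thick) at the arm's -x end, stand (-100, 0); 14 above the cabinet top at lift 0, so it rests on the box's lid at lift 38. The arm is a bar 14 wide, 10 high from there to the rail; its top is 16 above the pad's underside.
- bracket: Bracket, y +-20, with sprung pawl (bell crank). Origin: stand (0, 0, 70); pawl pin at x +20. The pawl's hook, 40 above the pin, catches under the teeth; its tail runs out to +x and carries the release paddle. Pressing that DOWN (spring 2.5 N, rising to 3.5, 1 N more under load) frees the teeth after 6 of travel; solid stop at 8.5 to 9. Over 12 N counts as forced. Let go, it springs back.
- release (a point): Nominal centre of the top of the release paddle, pawl at rest: stand (95, 0, 88). Fixed to the stand. Paddle: flat, 28 (x) by 26 (y), 6 thick, on a screw; set up to 9 higher or lower than this each time, which is not reported: find it by touch or sight. While it is held down the rail sinks by itself at about 70 mm/s, damped.
- lidbox: Loose clear plastic box with clip-on lid, 0.2 to 0.35 kg. Origin: centre of its underside. Body 80 (x) by 130 (y), lid 86 by 136, lid top 52 up; a white clip, 30 wide, 32 to 50 up, stands out to y +-69 at each end: push the plain end wall below it. Starts outside the channel's mouth on its -y side, yaw near the stand's. Over 30 N from the fingers counts as forced.
- cup: Red cup, 72 across, 85 high, bystander. Origin: centre of the underside.
- brush: White clothes brush lying flat, 160 by 45 by 26 high, bystander. Origin: under its middle.
- keyholder: Silver keyring holder, a post with crossbar on a round foot, 76 wide, 123 high, bystander. Origin: centre of the underside.
- rabbit: Small white porcelain rabbit, 55 long, 80 high, bystander. Origin: centre of the underside.
Things that resemble listed ones, but are neither listed nor needed, are in the scene too. What is shaped like the lidbox but black or blue is not meant.

How it is judged:
By the outcome, as a careful person would: the job done as asked, in the order asked, and still so for the second after the job is handed in, with the robot touching nothing.
It also fails if it takes over 70 s, if anything falls off the work surface, if the arm or the gripper's body presses on something with over 40 N, if the wrist force passes 120 N, or if a joint passes its speed limit or range.

## Working session

There is one attempt and no reset: what is moved stays moved. The work goes in short steps, Python scripts to look and compute and a shell command to move; the robot and the scene stay as the last step left them, time stands still between calls to the robot, and variables do not carry over. Pictures are saved under pics/ and viewed, and the job is handed in when it is done.

```bash
ls; mkdir -p pics; python3 - <<'E'
from bench import *
import cv2
o=get_obs();print(o, tcp_to_grasp)
for n in("side","top","wrist"):
    c=camera(n);cv2.imwrite(f"pics/{n}0.png",c["color"][:,:,::-1]);print(n,{k:v for k,v in c.items() if k!="color"})
E
```

```text
pics
{'time_s': 0.0, 'q': array([ 1.09272151e+00,  1.81571189e-01,  1.60800219e+00, -4.87433688e-05,
        1.35380747e+00, -2.06334397e-01]), 'dq': array([-0.00092707,  0.0005077 , -0.00032787,  0.00112047,  0.00013078,
       -0.0006113 ]), 'joint_efforts': array([ 8.84040364e-04, -4.44853735e+01, -3.51351464e+01, -1.22953843e-04,
        8.64806701e-03, -1.27893642e-07]), 'eef_pos': array([0.15408988, 0.55338995, 0.23037002]), 'eef_rot': array([-2.77611488e-04,  1.35447277e-01,  9.90784152e-01, -8.50239235e-04]), 'wrist_force': array([-0.25753243, -1.01632314,  0.7027835 ]), 'torque': array([-0.01053239,  0.02806331, -0.06354669]), 'opening': 0.9988836618905303} 0.0187
side {'vfov': 49.07554151073195, 'cx': 277.42107216346534, 'cy': 208.47736039359242, 'eye': array([ 0.38446953, -0.84766676,  1.13046496]), 'orientation': array([-0.35297744,  0.93103419, -0.08537122,  0.03597247])}
top {'vfov': 46.406961904675825, 'cx': 276.55866747144745, 'cy': 214.25421154323175, 'eye': array([0.43606499, 0.01043165, 1.27303498]), 'orientation': array([ 0.03839664, -0.70605511,  0.70629633, -0.03402   ])}
wrist {'vfov': 60.524175369928926, 'cx': 279.2470696211134, 'cy': 209.75150081805126, 'T_tool_cam': array([[ 3.00929375e-04, -9.55639108e-01, -2.94539987e-01,
         7.58562316e-02],
       [ 9.99999888e-01,  3.95344681e-04, -2.61008695e-04,
         8.33201604e-04],
       [ 3.65874934e-04, -2.94539876e-01,  9.55639120e-01,
        -1.41950471e-01],
       [ 0.00000000e+00,  0.00000000e+00,  0.00000000e+00,
         1.00000000e+00]])}
```

View pics/side0.png

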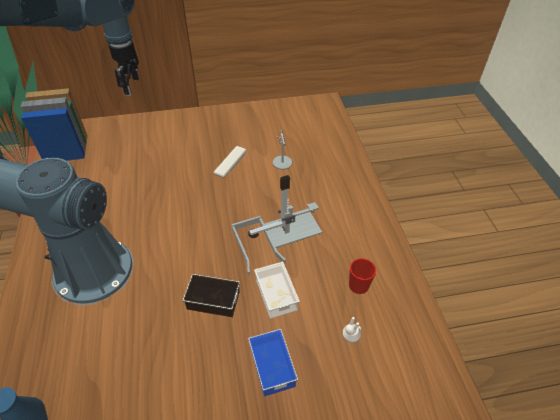

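View pics/top0.png

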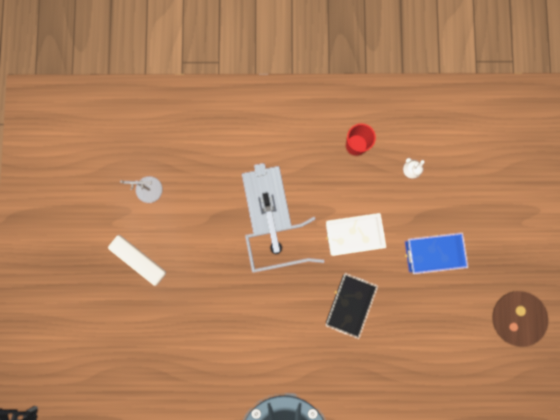

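View pics/wrist0.png

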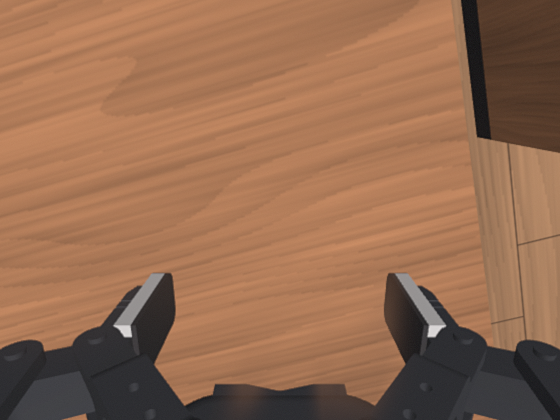

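Candidates in the top view: clear/whitish box (355,235), black box (352,306) and blue box (437,254). The clear one, nearest the channel mouth, fits the description. I'll check it in close crops.

```bash
python3 - <<'E'
import cv2
t=cv2.imread("pics/top0.png")
cv2.imwrite("pics/top_crop.png",cv2.resize(t[150:290,230:400],None,fx=4.6,fy=4.2,interpolation=cv2.INTER_CUBIC) if 0 else cv2.resize(t[150:290,230:400],None,fx=4,fy=4,interpolation=cv2.INTER_CUBIC))
s=cv2.imread("pics/side0.png")
cv2.imwrite("pics/side_crop.png",cv2.resize(s[170:320,220:340],None,fx=4,fy=4,interpolation=cv2.INTER_CUBIC))
E
```

```text
(no output)
```

View pics/top_crop.png

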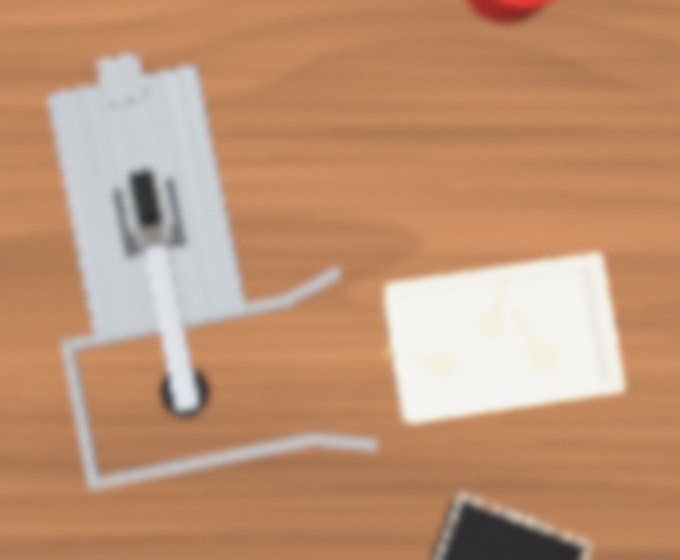

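View pics/side_crop.png

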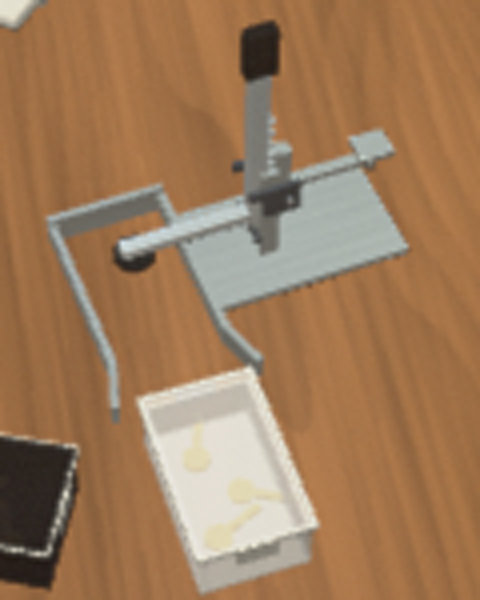

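```bash
cat > h.py <<'E'
import numpy as np, cv2
from scipy.spatial.transform import Rotation as R
from scipy.optimize import least_squares
CAL={'side':(49.07554151073195,277.42107216346534,208.47736039359242,[0.38446953,-0.84766676,1.13046496],[-0.35297744,0.93103419,-0.08537122,0.03597247]),
'top':(46.406961904675825,276.55866747144745,214.25421154323175,[0.43606499,0.01043165,1.27303498],[0.03839664,-0.70605511,0.70629633,-0.03402])}
def proj(n,P):
    v,cx,cy,e,q=CAL[n]; f=210/np.tan(np.radians(v)/2)
    c=R.from_quat([q[1],q[2],q[3],q[0]]).inv().apply(np.atleast_2d(P)-np.array(e))
    return np.c_[cx+f*c[:,0]/c[:,2],cy+f*c[:,1]/c[:,2]]
def w(pose,L):
    x,y,a=pose; L=np.atleast_2d(L).astype(float)/1000
    return np.c_[x+np.cos(a)*L[:,0]-np.sin(a)*L[:,1],y+np.sin(a)*L[:,0]+np.cos(a)*L[:,1],L[:,2]]
def tc(p): return np.array([230,150])+np.array(p)/4
def sc(p): return np.array([220,170])+np.array(p)/4
def fit(obs,x0):
    f=lambda p:np.concatenate([(proj(n,w(p,l))[0]-px) for n,l,px in obs])
    r=least_squares(f,x0,loss='soft_l1'); return r.x,r.fun.reshape(-1,2)
E
python3 - <<'E'
from h import *
o=[('top',(110,50,8),tc((50,97))),('top',(110,-50,8),tc((195,67))),('top',(-57,-50,8),tc((243,302))),('top',(-57,50,8),tc((95,335))),
('side',(110,-50,8),sc((408,247))),('side',(-57,-50,8),sc((222,309))),('side',(110,50,8),sc((362,168)))]
p,r=fit(o,[.45,.05,.2]);print("stand",p,np.degrees(p[2]));print(r.round(1))
b=[('top',(43,68,52),tc((385,285))),('top',(43,-68,52),tc((602,253))),('top',(-43,-68,52),tc((625,390))),('top',(-43,68,52),tc((405,423))),
('side',(-43,68,52),sc((138,398))),('side',(43,68,52),sc((250,367))),('side',(43,-68,52),sc((318,525))),('side',(-43,-68,52),sc((200,560)))]
q,r=fit(b,[.4,-.15,.15]);print("box",q,np.degrees(q[2]));print(r.round(1))
a=p[2];d=q[:2]-p[:2];print("box in stand",np.cos(a)*d[0]+np.sin(a)*d[1],-np.sin(a)*d[0]+np.cos(a)*d[1])
for n,inv in(('top',lambda x:(x-[230,150])*4),('side',lambda x:(x-[220,170])*4)):
  for l in [(0,0,219),(0,0,175),(-100,0,30),(-100,0,20),(95,0,88),(95,0,97),(95,0,79),(109,13,88),(109,-13,88),(81,13,88),(-58,-75,20),(-142,-75,20),(-46,-113,20),(-154,-113,20),(-142,65,25),(-58,65,25)]:
    print(n,l,inv(proj(n,w(p,l))[0]).round())
E
```

```text
stand [0.57983883 0.03849856 0.19101202] 10.944182786986314
[[-0.4 -2.6]
 [ 0.8 -2.2]
 [ 1.1  1.3]
 [ 0.2  0.4]
 [ 0.8 -0.5]
 [-2.5 -0.4]
 [-0.9 -3.1]]
box [ 0.51217966 -0.18124001  0.14627967] 8.381207462157153
[[ 0.6 -0.3]
 [ 0.  -0.3]
 [ 0.1 -0.5]
 [ 1.  -0.7]
 [-1.1 -0.5]
 [-0.2 -0.8]
 [-0.2 -0.5]
 [-1.4  0.1]]
box in stand -0.10814656741620104 -0.20289682193094202
top (0, 0, 219) [147. 192.]
top (0, 0, 175) [149. 203.]
top (-100, 0, 30) [184. 386.]
top (-100, 0, 20) [184. 387.]
top (95, 0, 88) [123.  70.]
top (95, 0, 97) [123.  68.]
top (95, 0, 79) [124.  73.]
top (109, 13, 88) [98. 52.]
top (109, -13, 88) [140.  44.]
top (81, 13, 88) [107.  97.]
top (-58, -75, 20) [287. 300.]
top (-142, -75, 20) [312. 429.]
top (-46, -113, 20) [341. 271.]
top (-154, -113, 20) [375. 436.]
top (-142, 65, 25) [ 96. 471.]
top (-58, 65, 25) [ 72. 341.]
side (0, 0, 219) [262.  48.]
side (0, 0, 175) [261.  92.]
side (-100, 0, 30) [135. 257.]
side (-100, 0, 20) [136. 265.]
side (95, 0, 88) [374. 137.]
side (95, 0, 97) [374. 129.]
side (95, 0, 79) [373. 145.]
side (109, 13, 88) [383. 121.]
side (109, -13, 88) [398. 144.]
side (81, 13, 88) [350. 130.]
side (-58, -75, 20) [223. 323.]
side (-142, -75, 20) [116. 357.]
side (-46, -113, 20) [257. 357.]
side (-154, -113, 20) [118. 402.]
side (-142, 65, 25) [ 57. 215.]
side (-58, 65, 25) [158. 186.]
```

```bash
python3 - <<'E'
from h import *
o=[('top',(110,50,8),tc((50,97))),('top',(110,-50,8),tc((195,67))),('side',(110,-50,8),sc((408,247))),('side',(110,50,8),sc((362,168))),
('top',(-56,-75,20),tc((290,301))),('top',(-144,-75,20),tc((314,438))),('top',(-44,-111,20),tc((336,271))),('top',(-156,-111,20),tc((372,445))),
('top',(-56,67,25),tc((69,343))),('top',(-144,67,25),tc((93,484))),('top',(-100,0,20),tc((185,391))),
('side',(-56,67,25),sc((160,187))),('side',(-144,67,25),sc((51,219))),('side',(-56,-75,20),sc((224,323))),('side',(-144,-75,20),sc((113,362))),('side',(-44,-111,20),sc((260,359))),('side',(-156,-111,20),sc((116,406)))]
p,r=fit(o,[.45,.05,.2]);print("stand",p,np.degrees(p[2]));print((4*r).round(1))
q=[ 0.51217966,-0.18124001,0.14627967]
a=p[2];d=np.array(q[:2])-p[:2];print("box in stand",np.cos(a)*d[0]+np.sin(a)*d[1],-np.sin(a)*d[0]+np.cos(a)*d[1])
for n,inv in(('top',lambda x:(x-[230,150])*4),('side',lambda x:(x-[220,170])*4)):
  for l in [(0,0,219),(0,0,175),(95,0,88),(95,0,97),(95,0,79),(109,13,88),(109,-13,88),(81,13,88)]:
    print(n,l,inv(proj(n,w(p,l))[0]).round())
print("grip",w(p,(0,0,200)),"paddle",w(p,(95,0,88)))
E
```

```text
stand [0.57703579 0.03747773 0.19613794] 11.237876191434667
[[ -0.7  -5.5]
 [  4.   -5. ]
 [ -0.1  -1.1]
 [ -7.1 -11.3]
 [ -2.1  -0.3]
 [  1.6  -2.2]
 [  3.1   0.5]
 [  2.8  -1.7]
 [  1.    0.4]
 [  3.3  -4.3]
 [  1.6  -0. ]
 [ -4.   -1.8]
 [ -1.   -2.3]
 [ -1.6   1.1]
 [ -2.1  -2.2]
 [ -4.3  -2.9]
 [ -4.2  -2.9]]
box in stand -0.10623693661285119 -0.20188482471095714
top (0, 0, 219) [148. 197.]
top (0, 0, 175) [150. 208.]
top (95, 0, 88) [124.  75.]
top (95, 0, 97) [123.  72.]
top (95, 0, 79) [125.  78.]
top (109, 13, 88) [99. 57.]
top (109, -13, 88) [140.  49.]
top (81, 13, 88) [108. 101.]
side (0, 0, 219) [258.  50.]
side (0, 0, 175) [257.  93.]
side (95, 0, 88) [370. 138.]
side (95, 0, 97) [371. 130.]
side (95, 0, 79) [369. 146.]
side (109, 13, 88) [380. 122.]
side (109, -13, 88) [394. 145.]
side (81, 13, 88) [346. 132.]
grip [[0.57703579 0.03747773 0.2       ]] paddle [[0.67021431 0.0559916  0.088     ]]
```

```bash
cat >> h.py <<'E'
S=np.array([0.57703579,0.03747773,0.19613794])
def state():
    from bench import get_obs
    o=get_obs(); q=o['eef_rot']; return o,R.from_quat([q[1],q[2],q[3],q[0]])
def goto(target,yaw=None,tilt=0):
    "print shift in current tool axes (cm); yaw = world deg of tool y"
    o,r=state(); d=np.array(target)-o['eef_pos']
    print('t',round(o['time_s'],2),'pos',o['eef_pos'].round(4),'F',o['wrist_force'].round(1),'open',round(o['opening'],3))
    print('shift cm (tool)',(100*r.inv().apply(d)).round(2))
    if yaw is not None:
        y=np.array([np.cos(np.radians(yaw)),np.sin(np.radians(yaw)),0]); z=np.array([0,0,-1.]); 
        T=R.from_matrix(np.c_[np.cross(y,z),y,z])*R.from_rotvec([0,tilt,0])
        print('rotvec tool',(r.inv()*T).as_rotvec().round(3),'shift after turn cm',(100*T.inv().apply(d)).round(2))
E
python3 -m inch '[{"delta_pos":[0,0,-2],"rotation":[0,0,-0.117]},{"delta_pos":[0,0,-2],"rotation":[0,0,-0.117]},{"delta_pos":[0,0,-2],"rotation":[0,0,-0.117]},{"delta_pos":[0,0,-2],"rotation":[0,0,-0.117]}]'
python3 -c "
from h import *
goto([.56,.035,.31],np.degrees(S[2])+90)"
```

```text
time_s: 0.55
eef_pos: [0.1542, 0.5537, 0.3117]
eef_rot: [-0.0, -0.1, 0.995, -0.0]
wrist_force: [0.2, 0.0, 0.9]
opening: 0.999
t 0.55 pos [0.1542 0.5537 0.3117] F [0.2 0.  0.9] open 0.999
shift cm (tool) [-29.4  -58.93   0.19]
rotvec tool [-0.001 -0.001  0.005] shift after turn cm [-29.69 -58.78   0.17]
```

```bash

python3 -m inch '[{"delta_pos":[-1.05,-2.1,0],"rotation":[0,0,0]},{"delta_pos":[-2.1,-4.2,0],"rotation":[0,0,0]},{"delta_pos":[-2.1,-4.2,0],"rotation":[0,0,0]},{"delta_pos":[-2.1,-4.2,0],"rotation":[0,0,0]},{"delta_pos":[-2.1,-4.2,0],"rotation":[0,0,0]},{"delta_pos":[-2.1,-4.2,0],"rotation":[0,0,0]},{"delta_pos":[-2.1,-4.2,0],"rotation":[0,0,0]},{"delta_pos":[-2.1,-4.2,0],"rotation":[0,0,0]},{"delta_pos":[-2.1,-4.2,0],"rotation":[0,0,0]},{"delta_pos":[-2.1,-4.2,0],"rotation":[0,0,0]}]'
python3 -m inch '[{"delta_pos":[-2.1,-4.2,0],"rotation":[0,0,0]},{"delta_pos":[-2.1,-4.2,0],"rotation":[0,0,0]},{"delta_pos":[-2.1,-4.2,0],"rotation":[0,0,0]},{"delta_pos":[-2.1,-4.2,0],"rotation":[0,0,0]},{"delta_pos":[0,0,0],"rotation":[0,0,0]},{"delta_pos":[0,0,0],"rotation":[0,0,0]}]'
python3 -c "
from h import *
goto([.577,.0375,.31],np.degrees(S[2])+90)
from bench import camera
c=camera('wrist');cv2.imwrite('pics/w1.png',c['color'][:,:,::-1])
c=camera('side');cv2.imwrite('pics/s1.png',cv2.resize(c['color'][150:320,200:360,::-1],None,fx=3.5,fy=3.5))"
```

```text
time_s: 1.55
eef_pos: [0.4285, 0.1997, 0.3112]
eef_rot: [0.0, -0.098, 0.995, 0.0]
wrist_force: [0.5, 0.4, 0.9]
opening: 1.001
time_s: 2.15
eef_pos: [0.5429, 0.0523, 0.3105]
eef_rot: [-0.001, -0.097, 0.995, 0.0]
wrist_force: [-0.3, 0.2, -0.0]
opening: 1.0
t 2.15 pos [0.5429 0.0523 0.3105] F [-0.3  0.2 -0. ] open 1.0
shift cm (tool) [-3.06 -2.11  0.04]
rotvec tool [ 0.001 -0.002 -0.002] shift after turn cm [-3.06 -2.11  0.05]
```

View pics/w1.png

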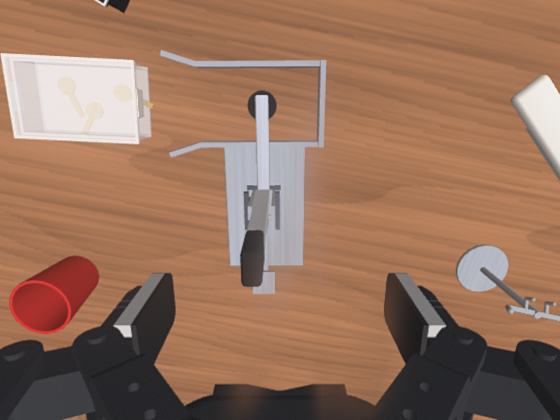

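View pics/s1.png

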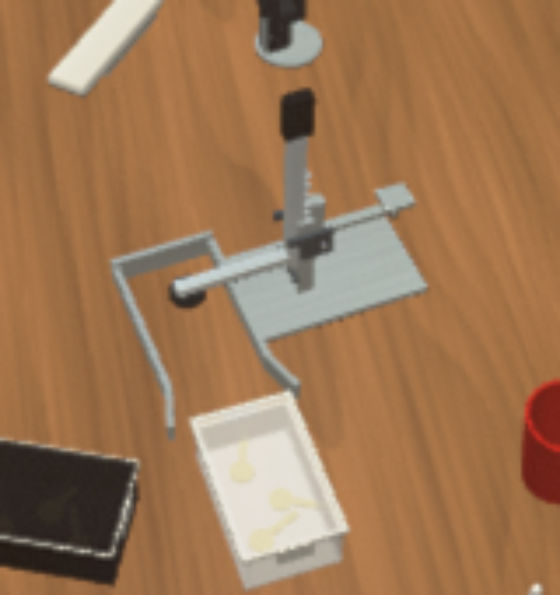

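```bash
cat >> h.py <<'E'
TC=np.array([[3.00929375e-04,-9.55639108e-01,-2.94539987e-01,7.58562316e-02],[9.99999888e-01,3.95344681e-04,-2.61008695e-04,8.33201604e-04],[3.65874934e-04,-2.94539876e-01,9.55639120e-01,-1.41950471e-01],[0,0,0,1]])
def wproj(P,pos,r):
    f=210/np.tan(np.radians(60.524175369928926)/2)
    t=r.inv().apply(np.atleast_2d(P)-pos); c=(t-TC[:3,3])@TC[:3,:3]
    return np.c_[279.247+f*c[:,0]/c[:,2],209.75+f*c[:,1]/c[:,2]]
E
python3 - <<'E'
from h import *
o,r=state(); p=o['eef_pos']
im=cv2.imread('pics/w1.png'); im=cv2.resize(im[30:310,140:350],None,fx=2.8,fy=2.8) 
M=lambda L:((wproj(w(S,L),p,r)-[140,30])*2.8).astype(int)
for lift,c in((0,(0,255,0)),(10,(0,0,255)),(20,(255,0,0))):
    cv2.polylines(im,[M([(13,7,219+lift),(-13,7,219+lift),(-13,-7,219+lift),(13,-7,219+lift)])],True,c,1)
for l in [(110,50,8),(110,-50,8),(-58,65,25),(-142,65,25),(-58,-75,20),(-142,-75,20),(-100,0,20)]: cv2.circle(im,tuple(int(v) for v in M([l])[0]),4,(0,255,255),1)
for z,c in((79,(0,255,0)),(88,(0,0,255)),(97,(255,0,0))): cv2.polylines(im,[M([(81,13,z),(109,13,z),(109,-13,z),(81,-13,z)])],True,c,1)
cv2.imwrite('pics/w1o.png',im)
E
```

```text
(no output)
```

View pics/w1o.png

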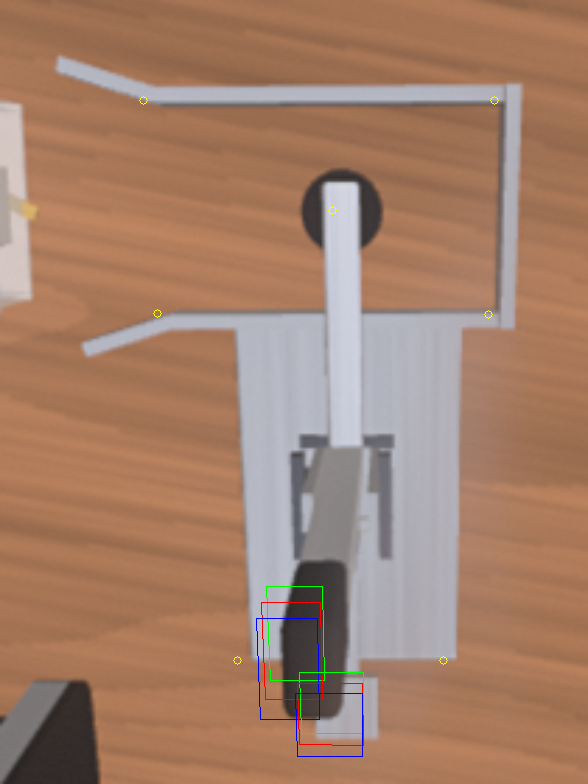

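```bash
cat >> h.py <<'E'
def wfit(obs,pos,r,x0):
    f=lambda p:np.concatenate([(wproj(w(p,l),pos,r)[0]-px) for l,px in obs])
    s=least_squares(f,x0,loss='soft_l1'); return s.x,s.fun.reshape(-1,2)
E
python3 - <<'E'
from h import *
o,r=state(); p=o['eef_pos']; print(p)
k=lambda a:np.array([140,30])+np.array(a)/2.8
ob=[((110,50,8),k((456,660))),((110,-50,8),k((252,660))),((-58,65,25),k((499,312))),((-142,65,25),k((503,102))),((-58,-75,20),k((172,313))),((-142,-75,20),k((158,103))),((-100,0,20),k((342,212)))]
s,e=wfit(ob,p,r,S);print(s,np.degrees(s[2]));print((e*2.8).round(1))
T=[('top',(110,50,8),tc((50,97))),('top',(110,-50,8),tc((195,67))),
('top',(-56,-75,20),tc((290,301))),('top',(-144,-75,20),tc((314,438))),('top',(-44,-111,20),tc((336,271))),('top',(-156,-111,20),tc((372,445))),
('top',(-56,67,25),tc((69,343))),('top',(-144,67,25),tc((93,484))),('top',(-100,0,20),tc((185,391)))]
D=[('side',(110,-50,8),sc((408,247))),('side',(110,50,8),sc((362,168))),
('side',(-56,67,25),sc((160,187))),('side',(-144,67,25),sc((51,219))),('side',(-56,-75,20),sc((224,323))),('side',(-144,-75,20),sc((113,362))),('side',(-44,-111,20),sc((260,359))),('side',(-156,-111,20),sc((116,406)))]
for X in(T,D): print(fit(X,S)[0])
E
```

```text
[0.54226875 0.05389517 0.3110043 ]
[0.57608378 0.04287323 0.20352356] 11.661041008577822
[[ 0.6  0.2]
 [-1.4  1.4]
 [ 1.1  1.9]
 [ 2.6 -2.8]
 [-2.5  1.7]
 [-3.3 -0.3]
 [ 1.9 -1.3]]
[0.57570542 0.03872886 0.19853584]
[0.57905937 0.03467602 0.1923612 ]
```

```bash
python3 - <<'E'
from h import *
im=cv2.imread('pics/side0.png')[170:260,235:325]; im=cv2.resize(im,None,fx=6.6,fy=6.6,interpolation=cv2.INTER_CUBIC)
Sd=[0.5785,0.036,0.1945]
M=lambda L:((proj('side',w(Sd,L))-[235,170])*6.6).astype(int)
for lift,c in((0,(0,255,0)),(10,(0,0,255)),(20,(255,0,0))):
    for z in (219,175):
        cv2.polylines(im,[M([(13,7,z+lift),(-13,7,z+lift),(-13,-7,z+lift),(13,-7,z+lift)])],True,c,1)
    cv2.polylines(im,[M([(-100+16*np.cos(t),16*np.sin(t),14+lift) for t in np.linspace(0,6.3,30)])],True,c,1)
    z=30+lift
    cv2.polylines(im,[M([(-100,7,z),(-6,7,z),(-6,-7,z),(-100,-7,z)])],True,c,1)
for z,c in((79,(0,255,0)),(88,(0,0,255)),(97,(255,0,0))): cv2.polylines(im,[M([(81,13,z),(109,13,z),(109,-13,z),(81,-13,z)])],True,c,1)
cv2.imwrite('pics/s0o.png',im)
E
```

```text
(no output)
```

View pics/s0o.png

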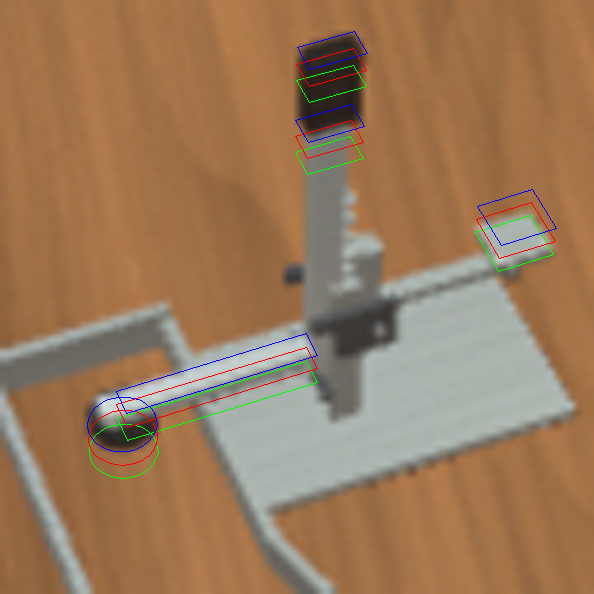

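```bash

python3 -m inch '[{"delta_pos":[-1.0,-0.6,0.5],"rotation":[0,0,0]},{"delta_pos":[-1.2,-0.7,0.5],"rotation":[0,0,0]},{"delta_pos":[-0.9,-0.5,0.5],"rotation":[0,0,0]},{"delta_pos":[0,0,0],"rotation":[0,0,0]},{"delta_pos":[0,0,0],"rotation":[0,0,0]},{"delta_pos":[0,0,0],"rotation":[0,0,0]}]'
python3 -c "
from h import *
goto([.576,.040,.203],101.4)
from bench import camera
c=camera('wrist');cv2.imwrite('pics/w2.png',c['color'][:,:,::-1]);goto([.576,.040,.203],101.4)
c=camera('top');cv2.imwrite('pics/t2.png',cv2.resize(c['color'][150:290,210:350,::-1],None,fx=4,fy=4))"
```

```text
time_s: 2.85
eef_pos: [0.5766, 0.0418, 0.2965]
eef_rot: [0.0, -0.098, 0.995, 0.0]
wrist_force: [-0.0, -0.4, -0.2]
opening: 0.997
t 2.85 pos [0.5766 0.0418 0.2965] F [-0.  -0.4 -0.2] open 0.997
shift cm (tool) [ 0.1  -0.16  9.35]
rotvec tool [ 0.     0.    -0.002] shift after turn cm [ 0.1  -0.16  9.35]
t 2.9 pos [0.5767 0.0417 0.2966] F [-0.   0.1 -0.4] open 1.0
shift cm (tool) [ 0.1  -0.16  9.36]
rotvec tool [-0.     0.    -0.002] shift after turn cm [ 0.1  -0.16  9.36]
```

View pics/w2.png

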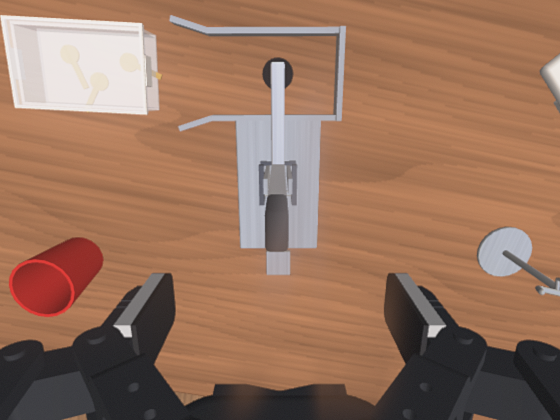

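View pics/t2.png

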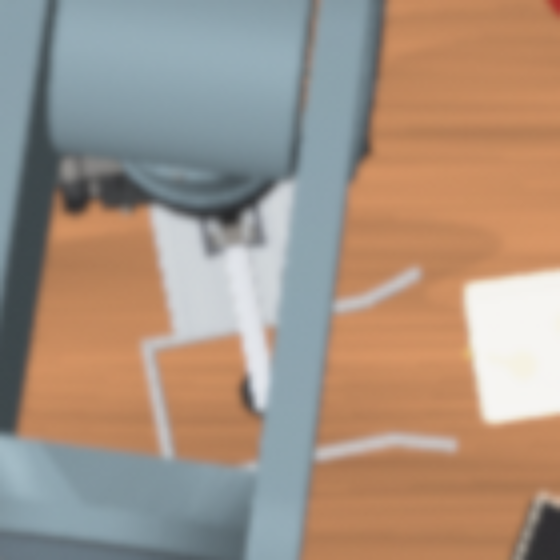

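```bash
python3 - <<'E'
from h import *
o,r=state(); p=o['eef_pos']; print(p)
im=cv2.imread('pics/w2.png');im=cv2.resize(im[10:290,160:360],None,fx=2.8,fy=2.8,interpolation=cv2.INTER_CUBIC)
ob=[((110,50,8),(317,248)),((110,-50,8),(241,248)),((-58,65,25),(337,116)),((-142,65,25),(341,34)),((-58,-75,20),(212,117)),((-142,-75,20),(207,33)),((-100,0,42),(277.5,72))]
s,e=wfit(ob,p,r,S);print(s,np.degrees(s[2]));print(e.round(1))
M=lambda L:((wproj(w(s,L),p,r)-[160,10])*2.8).astype(int)
for lift,c in((22,(0,0,255)),):
  for z in(219,175):
    cv2.polylines(im,[M([(13,7,z+lift),(-13,7,z+lift),(-13,-7,z+lift),(13,-7,z+lift)])],True,c,1)
for z,c in((79,(0,255,0)),(88,(0,0,255)),(97,(255,0,0))): cv2.polylines(im,[M([(81,13,z),(109,13,z),(109,-13,z),(81,-13,z)])],True,c,1)
cv2.imwrite('pics/w2o.png',im)
goto([s[0],s[1],.203])
E
```

```text
[0.5766978 0.0417037 0.2966637]
[0.57670785 0.04156637 0.19835618] 11.36497218366035
[[ 0.4  0.8]
 [-0.8  0.9]
 [-0.1 -0.6]
 [-0.5 -1.7]
 [-0.2 -1.6]
 [ 0.3  0.3]
 [ 0.8  2.2]]
t 2.95 pos [0.5767 0.0417 0.2967] F [-0.   0.   0.8] open 1.004
shift cm (tool) [ 0.01 -0.01  9.37]
```

View pics/w2o.png

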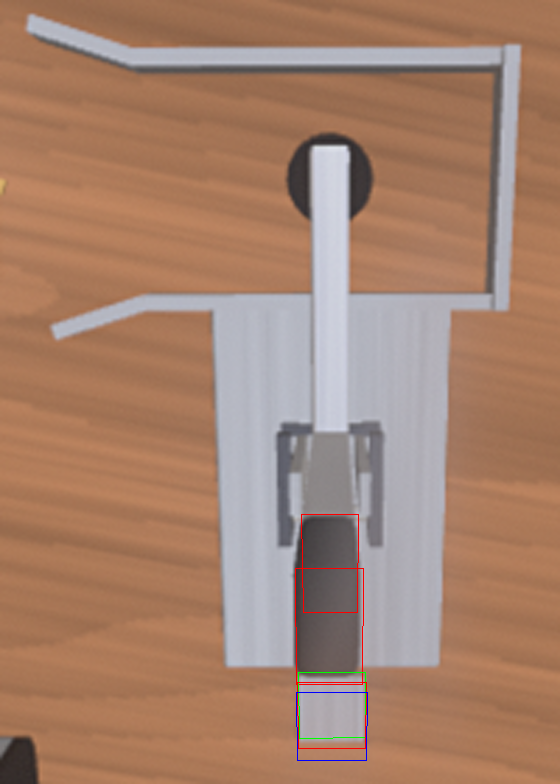

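```bash
sed -i 's/^S=.*/S=np.array([0.5767,0.0416,0.1984])/' h.py
python3 -m inch '[{"delta_pos":[0,0,1],"rotation":[0,0,0]},{"delta_pos":[0,0,2],"rotation":[0,0,0]},{"delta_pos":[0,0,2],"rotation":[0,0,0]},{"delta_pos":[0,0,2],"rotation":[0,0,0]},{"delta_pos":[0,0,1.5],"rotation":[0,0,0]},{"delta_pos":[0,0,0.7],"rotation":[0,0,0]},{"delta_pos":[0,0,0],"rotation":[0,0,0]},{"delta_pos":[0,0,0],"rotation":[0,0,0]}]'
python3 -m inch '[{"delta_pos":[0,0,0],"rotation":[0,0,0]},{"delta_pos":[0,0,0],"rotation":[0,0,0]},{"delta_pos":[0,0,0],"rotation":[0,0,0]},{"delta_pos":[0,0,0],"rotation":[0,0,0]},{"delta_pos":[0,0,0],"rotation":[0,0,0]},{"delta_pos":[0,0,0],"rotation":[0,0,0]},{"delta_pos":[0,0,0],"rotation":[0,0,0]},{"delta_pos":[0,0,0],"rotation":[0,0,0]}]' 0
python3 -c "
from h import *
goto([.5767,.0416,.203])"
```

```text
time_s: 3.75
eef_pos: [0.5773, 0.0414, 0.205]
eef_rot: [0.001, -0.098, 0.995, -0.0]
wrist_force: [0.2, 0.0, -0.1]
opening: 0.997
time_s: 4.55
eef_pos: [0.5772, 0.0401, 0.2047]
eef_rot: [0.0, -0.098, 0.995, -0.001]
wrist_force: [-0.2, -5.5, 0.7]
opening: 0.155
t 4.55 pos [0.5772 0.0401 0.2047] F [-0.2 -5.5  0.7] open 0.155
shift cm (tool) [0.02 0.15 0.17]
```

```bash

python3 -m inch '[{"delta_pos":[0,-0.1,0],"rotation":[0,0,0]},{"delta_pos":[0,0,-0.2],"rotation":[0,0,0]},{"delta_pos":[0,0,-0.35],"rotation":[0,0,0]},{"delta_pos":[0,0,-0.35],"rotation":[0,0,0]},{"delta_pos":[0,0,-0.35],"rotation":[0,0,0]}]'
python3 -m inch '[{"delta_pos":[0,0,-0.35],"rotation":[0,0,0]},{"delta_pos":[0,0,-0.35],"rotation":[0,0,0]},{"delta_pos":[0,0,-0.35],"rotation":[0,0,0]}]'
```

```text
time_s: 5.05
eef_pos: [0.5771, 0.0402, 0.2153]
eef_rot: [-0.0, -0.098, 0.995, -0.0]
wrist_force: [6.1, -3.3, -6.6]
opening: 0.157
time_s: 5.35
eef_pos: [0.5771, 0.0401, 0.2255]
eef_rot: [-0.0, -0.098, 0.995, -0.0]
wrist_force: [5.3, -3.6, -8.3]
opening: 0.154
```

```bash

python3 -m inch '[{"delta_pos":[0,0,-0.35],"rotation":[0,0,0]},{"delta_pos":[0,0,-0.35],"rotation":[0,0,0]},{"delta_pos":[0,0,-0.1],"rotation":[0,0,0]},{"delta_pos":[0,0,0],"rotation":[0,0,0]}]'
```

```text
time_s: 5.75
eef_pos: [0.5771, 0.0401, 0.234]
eef_rot: [-0.0, -0.098, 0.995, -0.0]
wrist_force: [4.8, -3.2, -9.6]
opening: 0.159
```

```bash

python3 -m inch '[{"delta_pos":[0,0,0.15],"rotation":[0,0,0]},{"delta_pos":[0,0,0.15],"rotation":[0,0,0]},{"delta_pos":[0,0,0.1],"rotation":[0,0,0]},{"delta_pos":[0,0,0],"rotation":[0,0,0]}]'
```

```text
time_s: 6.15
eef_pos: [0.5771, 0.0402, 0.2312]
eef_rot: [0.0, -0.098, 0.995, -0.0]
wrist_force: [3.1, -4.3, -4.1]
opening: 0.159
```

```bash

python3 -m inch '[{"delta_pos":[0,0,0.1],"rotation":[0,0,0]},{"delta_pos":[0,0,0.05],"rotation":[0,0,0]},{"delta_pos":[0,0,0],"rotation":[0,0,0]}]'
```

```text
time_s: 6.45
eef_pos: [0.5772, 0.0402, 0.2299]
eef_rot: [0.0, -0.098, 0.995, -0.0]
wrist_force: [3.2, -5.0, -3.3]
opening: 0.158
```

```bash

python3 -m inch '[{"delta_pos":[0,0,0.1],"rotation":[0,0,0]},{"delta_pos":[0,0,0],"rotation":[0,0,0]}]'
python3 -m inch '[{"delta_pos":[0,0,0],"rotation":[0,0,0]},{"delta_pos":[0,0,0],"rotation":[0,0,0]},{"delta_pos":[0,0,0],"rotation":[0,0,0]},{"delta_pos":[0,0,0],"rotation":[0,0,0]},{"delta_pos":[0,0,-1],"rotation":[0,0,0]},{"delta_pos":[0,0,-2.5],"rotation":[0,0,0]},{"delta_pos":[0,0,-2.5],"rotation":[0,0,0]}]' 7
python3 -m inch '[{"delta_pos":[0,0,-2],"rotation":[0,0,0]},{"delta_pos":[0,0,0],"rotation":[0,0,0]},{"delta_pos":[0,0,0],"rotation":[0,0,0]}]'
python3 - <<'E'
from h import *
from bench import camera
o,r=state();print(o['eef_pos'])
im=camera('side')['color'][:,:,::-1]; cv2.imwrite('pics/s3.png',im)
im=cv2.resize(im[150:250,235:335],None,fx=6,fy=6,interpolation=cv2.INTER_CUBIC)
Sd=[0.5785,0.036,0.1945]
M=lambda L:((proj('side',w(Sd,L))-[235,150])*6).astype(int)
for lift,c in((34,(0,255,0)),(46,(0,0,255)),(58,(255,0,0))):
    for z in (219,175):
        cv2.polylines(im,[M([(13,7,z+lift),(-13,7,z+lift),(-13,-7,z+lift),(13,-7,z+lift)])],True,c,1)
    cv2.polylines(im,[M([(-100+16*np.cos(t),16*np.sin(t),14+lift) for t in np.linspace(0,6.3,30)])],True,c,1)
cv2.imwrite('pics/s3o.png',im)
E
```

```text
time_s: 6.65
eef_pos: [0.5772, 0.0402, 0.2289]
eef_rot: [0.0, -0.098, 0.995, -0.0]
wrist_force: [2.6, -4.9, -3.3]
opening: 0.159
time_s: 7.35
eef_pos: [0.5768, 0.0406, 0.2898]
eef_rot: [-0.0, -0.098, 0.995, 0.0]
wrist_force: [0.2, 0.2, 0.2]
opening: 0.822
time_s: 7.65
eef_pos: [0.5772, 0.0405, 0.3093]
eef_rot: [0.001, -0.098, 0.995, -0.0]
wrist_force: [0.4, -0.3, 0.7]
opening: 0.822
[0.57718764 0.04049813 0.30931976]
```

View pics/s3o.png

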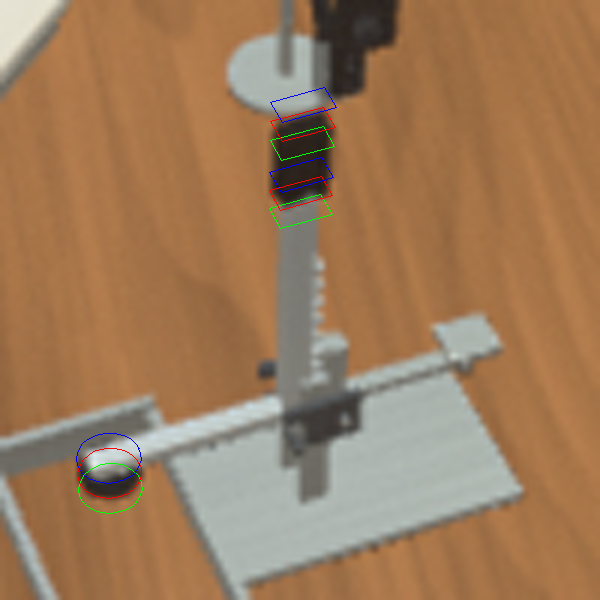

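```bash

python3 -m inch '[{"delta_pos":[0,0,-0.2],"rotation":[0,0,0.142]},{"delta_pos":[0,0,0],"rotation":[0,0,0.143]},{"delta_pos":[0,0,0],"rotation":[0,0,0.143]},{"delta_pos":[0,0,0],"rotation":[0,0,0.143]},{"delta_pos":[0,0,0],"rotation":[0,0,0.143]},{"delta_pos":[0,0,0],"rotation":[0,0,0.143]},{"delta_pos":[0,0,0],"rotation":[0,0,0.143]},{"delta_pos":[0,0,0],"rotation":[0,0,0.143]},{"delta_pos":[0,0,0],"rotation":[0,0,0.143]},{"delta_pos":[0,0,0],"rotation":[0,0,0.143]}]' 3.5
python3 -m inch '[{"delta_pos":[0,0,0],"rotation":[0,0,0.142]},{"delta_pos":[0,0,0],"rotation":[0,0,0]}]'
python3 -c "
from h import *
goto(w(S,(-105,-280,300))[0],np.degrees(S[2]))"
```

```text
time_s: 8.7
eef_pos: [0.5763, 0.0406, 0.309]
eef_rot: [-0.001, 0.581, 0.814, -0.001]
wrist_force: [0.1, 0.4, -0.0]
opening: 0.409
time_s: 8.9
eef_pos: [0.5764, 0.0406, 0.3092]
eef_rot: [-0.001, 0.635, 0.773, -0.001]
wrist_force: [0.1, -0.3, -0.4]
opening: 0.409
t 8.9 pos [0.5764 0.0406 0.3092] F [ 0.1 -0.3 -0.4] open 0.409
shift cm (tool) [-27.94 -10.34   0.92]
rotvec tool [-0.003 -0.001 -0.004] shift after turn cm [-27.91 -10.45   0.92]
```

```bash

python3 -m inch '[{"delta_pos":[-2,-0.8,0],"rotation":[0,0,0]},{"delta_pos":[-4,-1.5,0],"rotation":[0,0,0]},{"delta_pos":[-4,-1.5,0],"rotation":[0,0,0]},{"delta_pos":[-4,-1.5,0],"rotation":[0,0,0]},{"delta_pos":[-4,-1.5,0],"rotation":[0,0,0]},{"delta_pos":[-4,-1.5,0],"rotation":[0,0,0]},{"delta_pos":[-4,-1.5,0],"rotation":[0,0,0]},{"delta_pos":[-2,-0.6,0],"rotation":[0,0,0]},{"delta_pos":[0,0,0],"rotation":[0,0,0]},{"delta_pos":[0,0,0],"rotation":[0,0,0]}]'
python3 - <<'E'
from h import *
from bench import camera
goto([0,0,0])
cv2.imwrite('pics/w4.png',camera('wrist')['color'][:,:,::-1])
cv2.imwrite('pics/t4.png',camera('top')['color'][:,:,::-1])
goto([0,0,0])
E
```

```text
time_s: 9.9
eef_pos: [0.5292, -0.2542, 0.3098]
eef_rot: [-0.001, 0.634, 0.773, 0.0]
wrist_force: [0.7, 0.6, -0.7]
opening: 0.411
t 9.9 pos [ 0.5292 -0.2542  0.3098] F [ 0.7  0.6 -0.7] open 0.411
shift cm (tool) [ 35.25 -46.87  31.09]
t 10.0 pos [ 0.5297 -0.2532  0.3104] F [-0.4 -0.2 -0.3] open 0.41
shift cm (tool) [ 35.24 -46.92  31.09]
```

View pics/w4.png

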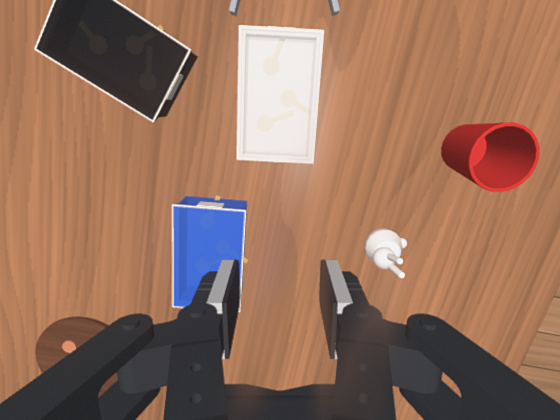

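View pics/t4.png

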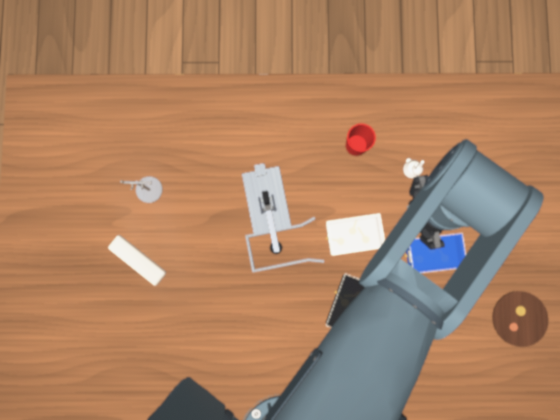

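```bash
python3 - <<'E'
from h import *
o,r=state(); p=o['eef_pos']
def st(q):
    a=S[2];d=np.array(q[:2])-S[:2];print(" in stand mm",1000*np.array([np.cos(a)*d[0]+np.sin(a)*d[1],-np.sin(a)*d[0]+np.cos(a)*d[1]]).round(4),np.degrees(q[2]-a))
for nm,c,x0 in(("clear",[(238,27),(323,30),(314,163),(237,160)],[.51,-.18,.15]),("blue",[(173,206),(246,209),(240,308),(173,307)],[.46,-.38,.15])):
    L=[(-43,68,52),(43,68,52),(43,-68,52),(-43,-68,52)]
    q,e=wfit(list(zip(L,c)),p,r,x0);print(nm,q,e.round(1).tolist());st(q)
print(wproj(w(S,[(-46,-113,20),(-154,-113,20)]),p,r))
E
python3 -c "
import cv2
t=cv2.imread('pics/top0.png');cv2.imwrite('pics/t0c.png',cv2.resize(t[200:290,310:480],None,fx=4,fy=4,interpolation=cv2.INTER_CUBIC))"
```

```text
clear [ 0.51380678 -0.17848012  0.15965836] [[-0.2, -0.9], [0.1, -0.2], [-0.0, 0.6], [0.1, 0.6]]
 in stand mm [-105.  -203.4] -2.2197323369255733
blue [ 0.46732998 -0.37942144  0.12253222] [[-1.1, -2.0], [0.1, 0.4], [0.8, 3.2], [0.1, -0.3]]
 in stand mm [-190.2 -391.2] -4.346903823477004
[[332.96016016  10.56048886]
 [232.41312294  10.53392778]]
```

View pics/t0c.png

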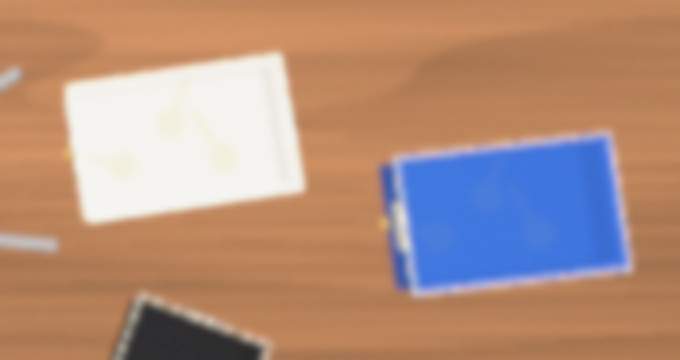

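```bash

python3 -m inch '[{"delta_pos":[0,0,0],"rotation":[0,0,0.038]},{"delta_pos":[0,0,0],"rotation":[0,0.13,0]},{"delta_pos":[0,0,0],"rotation":[0,0.13,0]},{"delta_pos":[0,0,0],"rotation":[0,0.14,0]},{"delta_pos":[0,0,0],"rotation":[0,0,0]},{"delta_pos":[0,0,0],"rotation":[0,0,0]}]'
python3 -c "
from h import *
q=[0.5138,-.1785,.1597]
for z in (60,12): goto(w(q,(0,-93,z))[0],np.degrees(q[2]),0.4)
print(get_obs()['q'] if 0 else '')"
```

```text
time_s: 10.6
eef_pos: [0.5298, -0.2539, 0.3098]
eef_rot: [-0.151, 0.636, 0.746, 0.128]
wrist_force: [0.0, 0.2, -0.4]
opening: 0.41
t 10.6 pos [ 0.5298 -0.2539  0.3098] F [ 0.   0.2 -0.4] open 0.41
shift cm (tool) [-11.19  -0.35  22.4 ]
rotvec tool [-0.001  0.001 -0.001] shift after turn cm [-11.2   -0.38  22.39]
t 10.6 pos [ 0.5298 -0.2539  0.3098] F [ 0.   0.2 -0.4] open 0.41
shift cm (tool) [-13.05  -0.35  26.82]
rotvec tool [-0.001  0.001 -0.001] shift after turn cm [-13.07  -0.38  26.81]
```

```bash

python3 -m inch '[{"delta_pos":[-0.8,0,1.6],"rotation":[0,0,0]},{"delta_pos":[-1.6,-0.06,3.2],"rotation":[0,0,0]},{"delta_pos":[-1.6,-0.06,3.2],"rotation":[0,0,0]},{"delta_pos":[-1.6,-0.06,3.2],"rotation":[0,0,0]},{"delta_pos":[-1.6,-0.06,3.2],"rotation":[0,0,0]},{"delta_pos":[-1.6,-0.06,3.2],"rotation":[0,0,0]},{"delta_pos":[-1.6,-0.06,3.2],"rotation":[0,0,0]},{"delta_pos":[-0.8,0,1.6],"rotation":[0,0,0]},{"delta_pos":[0,0,0],"rotation":[0,0,0]},{"delta_pos":[0,0,0],"rotation":[0,0,0]}]'
python3 - <<'E'
from h import *
from bench import camera
q=[0.5138,-.1785,.1597]
goto(w(q,(0,-93,12))[0],np.degrees(q[2]),0.4)
cv2.imwrite('pics/w5.png',camera('wrist')['color'][:,:,::-1])
cv2.imwrite('pics/s5.png',camera('side')['color'][:,:,::-1])
E
```

```text
time_s: 11.6
eef_pos: [0.5295, -0.2706, 0.0626]
eef_rot: [-0.15, 0.636, 0.746, 0.129]
wrist_force: [-1.0, 0.4, 0.7]
opening: 0.41
t 11.6 pos [ 0.5295 -0.2706  0.0626] F [-1.   0.4  0.7] open 0.41
shift cm (tool) [-1.92 -0.09  4.68]
rotvec tool [0.001 0.002 0.   ] shift after turn cm [-1.93 -0.09  4.67]
```

View pics/w5.png

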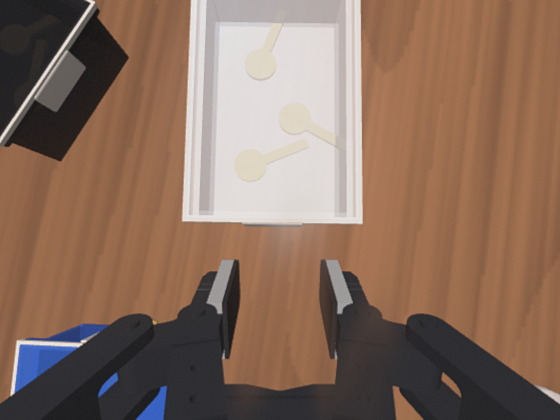

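View pics/s5.png

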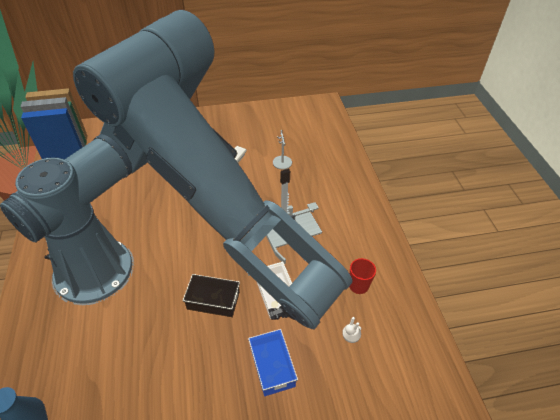

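```bash

python3 -m inch '[{"delta_pos":[-0.5,-0.1,1.15],"rotation":[0,0,0]},{"delta_pos":[-0.6,-0.1,1.45],"rotation":[0,0,0]},{"delta_pos":[-0.5,0,1.3],"rotation":[0,0,0]},{"delta_pos":[-0.3,0,0.75],"rotation":[0,0,0]},{"delta_pos":[0,0,0],"rotation":[0,0,0]}]'
python3 -c "
from h import *
q=[0.5138,-.1785,.1597]
goto(w(q,(-2,-76,12))[0],np.degrees(q[2]),0.4)"
```

```text
time_s: 12.2
eef_pos: [0.5252, -0.2693, 0.0084]
eef_rot: [-0.153, 0.636, 0.745, 0.129]
wrist_force: [0.4, 0.3, -0.6]
opening: 0.408
t 12.2 pos [ 0.5252 -0.2693  0.0084] F [ 0.4  0.3 -0.6] open 0.408
shift cm (tool) [1.57 0.11 0.27]
rotvec tool [-0.001 -0.003 -0.003] shift after turn cm [1.57 0.12 0.27]
```

```bash

python3 -m inch '[{"delta_pos":[0.3,0,-0.25],"rotation":[0,0,0]},{"delta_pos":[0.45,0,0.19],"rotation":[0,0,0]},{"delta_pos":[0.45,0,0.19],"rotation":[0,0,0]},{"delta_pos":[0.18,0,0.08],"rotation":[0,0,0]}]'
python3 -m inch '[{"delta_pos":[0.18,0,0.08],"rotation":[0,0,0]},{"delta_pos":[0.18,0,0.08],"rotation":[0,0,0]},{"delta_pos":[0.18,0,0.08],"rotation":[0,0,0]}]'
python3 -c "
from h import *
from bench import camera
q=[0.5138,-.1785,.1597]
goto(w(q,(-2,-76,12))[0],np.degrees(q[2]),0.4)
cv2.imwrite('pics/w6.png',camera('wrist')['color'][:,:,::-1])"
```

```text
time_s: 12.6
eef_pos: [0.5244, -0.2565, 0.0146]
eef_rot: [-0.151, 0.636, 0.746, 0.129]
wrist_force: [-1.1, -0.0, 0.2]
opening: 0.413
time_s: 12.9
eef_pos: [0.5235, -0.2514, 0.0141]
eef_rot: [-0.151, 0.636, 0.746, 0.129]
wrist_force: [0.9, -1.4, 0.2]
opening: 0.408
t 12.9 pos [ 0.5235 -0.2514  0.0141] F [ 0.9 -1.4  0.2] open 0.408
shift cm (tool) [-0.31 -0.    0.09]
rotvec tool [ 0.001  0.001 -0.002] shift after turn cm [-0.31 -0.    0.09]
```

View pics/w6.png

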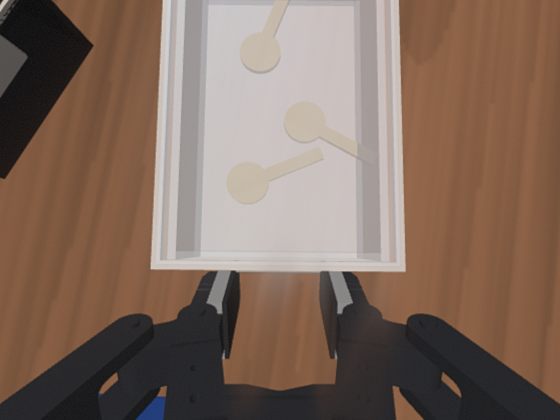

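```bash

python3 -m inch '[{"delta_pos":[0.28,0,0.12],"rotation":[0,0,0]},{"delta_pos":[0.46,0,0.195],"rotation":[0,0,0]},{"delta_pos":[0.46,0,0.195],"rotation":[0,0,0]},{"delta_pos":[0.46,0,0.195],"rotation":[0,0,0]},{"delta_pos":[0.46,0,0.195],"rotation":[0,0,0]},{"delta_pos":[0.46,0,0.195],"rotation":[0,0,0]}]'
cat >> h.py <<'E'
def instand():
    o,r=state(); a=S[2];d=o['eef_pos'][:2]-S[:2]
    y=r.as_matrix()[:,1]; z=r.as_matrix()[:,2]
    print('TCP in stand mm',1000*np.array([np.cos(a)*d[0]+np.sin(a)*d[1],-np.sin(a)*d[0]+np.cos(a)*d[1],o['eef_pos'][2]]).round(4),'yaw rel',np.degrees(np.arctan2(y[1],y[0])-a).round(2))
    f=o['wrist_force'];print('F stand',[round(np.cos(a)*f[0]+np.sin(a)*f[1],1),round(-np.sin(a)*f[0]+np.cos(a)*f[1],1),f[2].round(1)])
E
python3 -c "
from h import *
from bench import camera
instand()
cv2.imwrite('pics/w7.png',camera('wrist')['color'][:,:,::-1])"
```

```text
time_s: 13.55
eef_pos: [0.519, -0.2231, 0.014]
eef_rot: [-0.151, 0.636, 0.746, 0.129]
wrist_force: [-0.2, -1.7, 0.8]
opening: 0.413
TCP in stand mm [-108.8 -248.2   14. ] yaw rel -2.31
F stand [np.float64(-0.6), np.float64(-1.6), np.float64(0.8)]
```

View pics/w7.png

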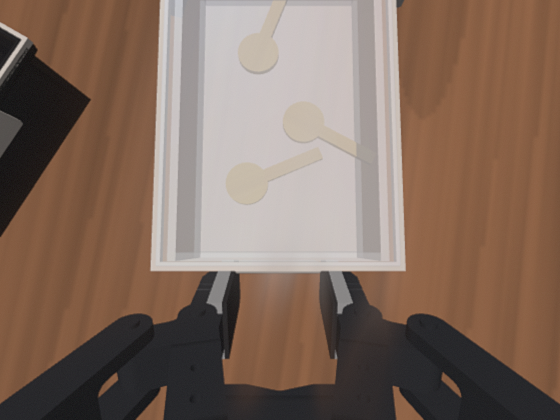

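```bash

python3 -m inch '[{"delta_pos":[0.4,0,0.17],"rotation":[0,0,0]},{"delta_pos":[0.4,0,0.17],"rotation":[-0.004,0,0.009]},{"delta_pos":[0.4,0,0.17],"rotation":[-0.004,0,0.009]},{"delta_pos":[0.4,0,0.17],"rotation":[-0.004,0,0.009]},{"delta_pos":[0.4,0,0.17],"rotation":[0,0,0]},{"delta_pos":[0.4,0,0.17],"rotation":[0,0,0]},{"delta_pos":[0.4,0,0.17],"rotation":[0,0,0]},{"delta_pos":[0.4,0,0.17],"rotation":[0,0,0]}]'
python3 -c "
from h import *
from bench import camera
instand()
cv2.imwrite('pics/w8.png',camera('wrist')['color'][:,:,::-1])
c=camera('top');cv2.imwrite('pics/t8.png',cv2.resize(c['color'][150:290,230:400,::-1],None,fx=4,fy=4,interpolation=cv2.INTER_CUBIC))"
```

```text
time_s: 14.4
eef_pos: [0.5141, -0.1888, 0.0139]
eef_rot: [-0.149, 0.647, 0.736, 0.131]
wrist_force: [0.0, -1.8, 0.6]
opening: 0.411
TCP in stand mm [-106.7 -213.5   13.9] yaw rel -4.01
F stand [np.float64(-0.3), np.float64(-1.7), np.float64(0.6)]
```

View pics/w8.png

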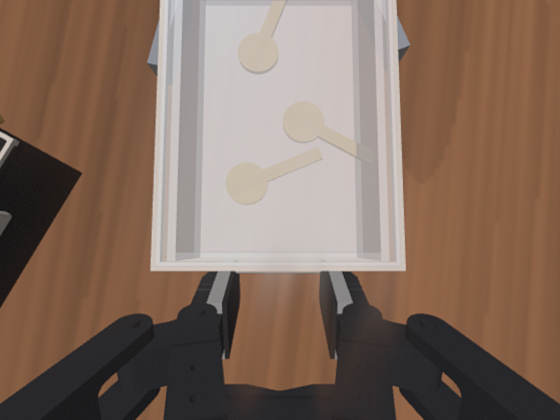

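View pics/t8.png

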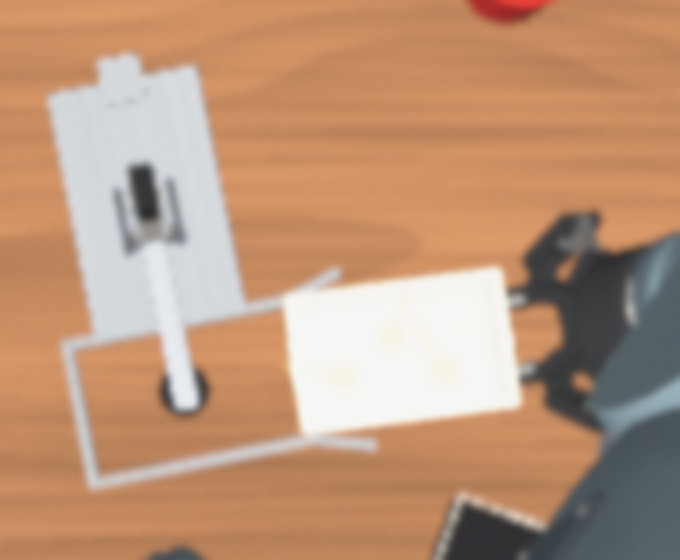

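```bash

python3 -m inch '[{"delta_pos":[0.4,0,0.17],"rotation":[0.0018,0,-0.0041]},{"delta_pos":[0.4,0,0.17],"rotation":[0.0018,0,-0.0041]},{"delta_pos":[0.4,0,0.17],"rotation":[0.0018,0,-0.0041]},{"delta_pos":[0.4,0,0.17],"rotation":[0.0018,0,-0.0041]},{"delta_pos":[0.4,0,0.17],"rotation":[0.0018,0,-0.0041]}]'
python3 -c "
from h import *
instand()"
python3 -m inch '[{"delta_pos":[0.4,0,0.17],"rotation":[0.0018,0,-0.0041]},{"delta_pos":[0.4,0,0.17],"rotation":[0.0018,0,-0.0041]},{"delta_pos":[0.4,0,0.17],"rotation":[0.0018,0,-0.0041]},{"delta_pos":[0.4,0,0.17],"rotation":[0.0018,0,-0.0041]},{"delta_pos":[0.4,0,0.17],"rotation":[0.0018,0,-0.0041]}]'
python3 -c "
from h import *
from bench import camera
instand()
cv2.imwrite('pics/w9.png',camera('wrist')['color'][:,:,::-1])
c=camera('top');cv2.imwrite('pics/t9.png',cv2.resize(c['color'][150:290,230:400,::-1],None,fx=4,fy=4,interpolation=cv2.INTER_CUBIC))"
```

```text
time_s: 15.0
eef_pos: [0.5111, -0.1672, 0.0138]
eef_rot: [-0.151, 0.639, 0.743, 0.13]
wrist_force: [0.3, -0.5, 0.2]
opening: 0.406
TCP in stand mm [-105.5 -191.7   13.8] yaw rel -2.7
F stand [np.float64(0.2), np.float64(-0.6), np.float64(0.2)]
time_s: 15.5
eef_pos: [0.5078, -0.1459, 0.0138]
eef_rot: [-0.152, 0.63, 0.75, 0.128]
wrist_force: [0.7, -0.7, 0.9]
opening: 0.413
TCP in stand mm [-104.5 -170.2   13.8] yaw rel -1.43
F stand [np.float64(0.6), np.float64(-0.9), np.float64(0.9)]
```

View pics/t9.png

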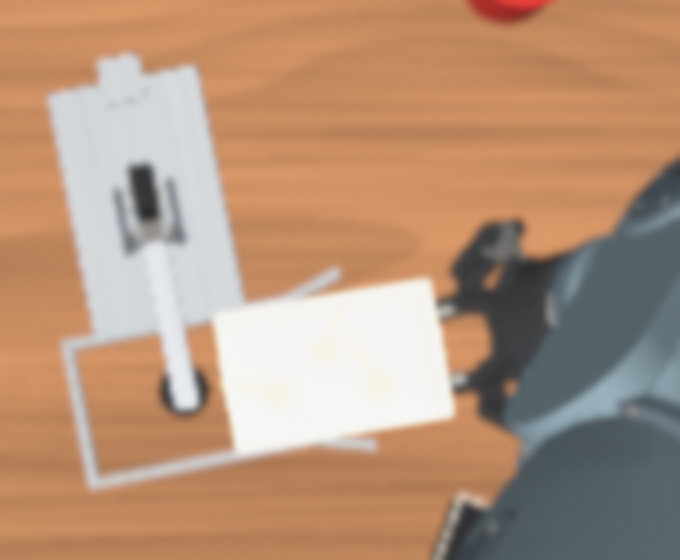

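View pics/w9.png

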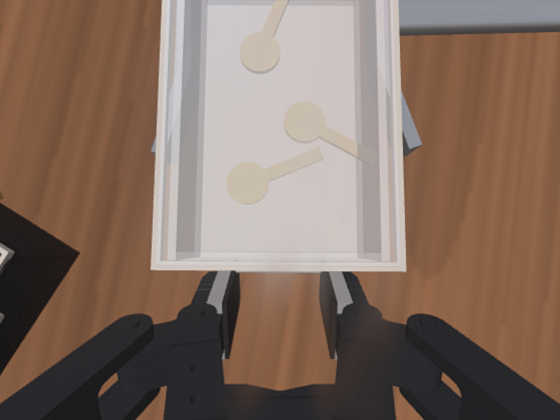

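```bash

python3 -m inch '[{"delta_pos":[0.4,0.04,0.17],"rotation":[0.0018,0,-0.0041]},{"delta_pos":[0.4,0.04,0.17],"rotation":[0.0018,0,-0.0041]},{"delta_pos":[0.4,0.04,0.17],"rotation":[0.0018,0,-0.0041]},{"delta_pos":[0.4,0.04,0.17],"rotation":[0.0018,0,-0.0041]},{"delta_pos":[0.4,0.04,0.17],"rotation":[0.001,0,-0.0023]}]'
python3 -c "
from h import *
instand()"
python3 -m inch '[{"delta_pos":[0.4,0.04,0.17],"rotation":[0,0,0]},{"delta_pos":[0.4,0.04,0.17],"rotation":[0,0,0]},{"delta_pos":[0.4,0.04,0.17],"rotation":[0,0,0]},{"delta_pos":[0.4,0,0.17],"rotation":[0,0,0]},{"delta_pos":[0.4,0,0.17],"rotation":[0,0,0]}]'
python3 -c "
from h import *
from bench import camera
instand()
cv2.imwrite('pics/w10.png',camera('wrist')['color'][:,:,::-1])"
```

```text
time_s: 16.1
eef_pos: [0.5057, -0.1241, 0.0138]
eef_rot: [-0.154, 0.623, 0.757, 0.126]
wrist_force: [-0.8, -0.7, 0.2]
opening: 0.416
TCP in stand mm [-102.2 -148.4   13.8] yaw rel -0.25
F stand [np.float64(-0.9), np.float64(-0.5), np.float64(0.2)]
time_s: 16.6
eef_pos: [0.5027, -0.1026, 0.0137]
eef_rot: [-0.153, 0.623, 0.757, 0.126]
wrist_force: [0.1, -1.2, 0.8]
opening: 0.411
TCP in stand mm [-101.  -126.7   13.7] yaw rel -0.27
F stand [np.float64(-0.2), np.float64(-1.2), np.float64(0.8)]
```

View pics/w10.png

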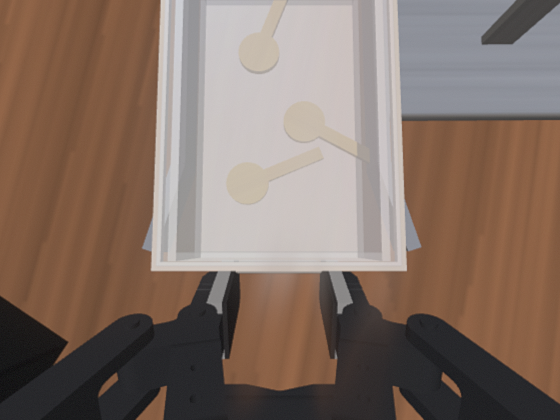

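```bash

python3 -m inch '[{"delta_pos":[0.4,0,0.17],"rotation":[0,0,0]},{"delta_pos":[0.4,0,0.17],"rotation":[0,0,0]},{"delta_pos":[0.4,0,0.17],"rotation":[0,0,0]},{"delta_pos":[0.4,0,0.17],"rotation":[0,0,0]},{"delta_pos":[0.4,0,0.17],"rotation":[0,0,0]},{"delta_pos":[0.4,0,0.17],"rotation":[0,0,0]},{"delta_pos":[0.4,0,0.17],"rotation":[0,0,0]},{"delta_pos":[0.4,0,0.17],"rotation":[0,0,0]}]'
python3 -c "
from h import *
from bench import camera
instand()
cv2.imwrite('pics/w11.png',camera('wrist')['color'][:,:,::-1])
c=camera('top');cv2.imwrite('pics/t11.png',cv2.resize(c['color'][150:290,230:400,::-1],None,fx=4,fy=4,interpolation=cv2.INTER_CUBIC))"
```

```text
time_s: 17.45
eef_pos: [0.496, -0.0684, 0.0137]
eef_rot: [-0.153, 0.623, 0.757, 0.126]
wrist_force: [-0.5, -1.6, 1.0]
opening: 0.412
TCP in stand mm [-100.8  -92.    13.7] yaw rel -0.27
F stand [np.float64(-0.8), np.float64(-1.5), np.float64(1.0)]
```

View pics/t11.png

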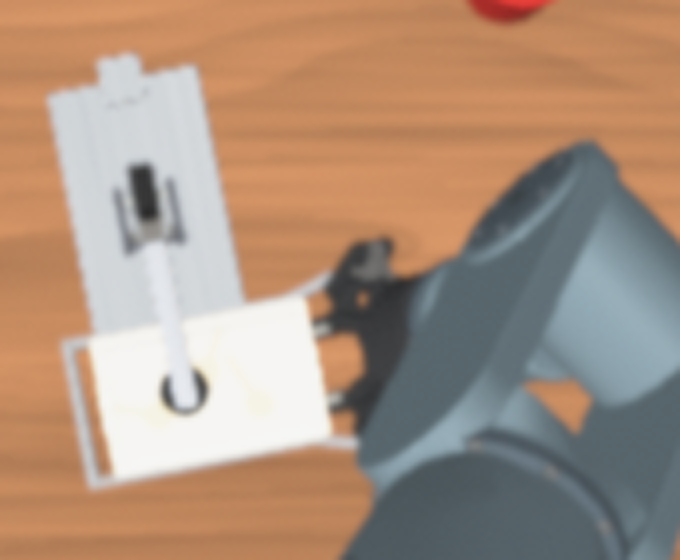

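View pics/w11.png

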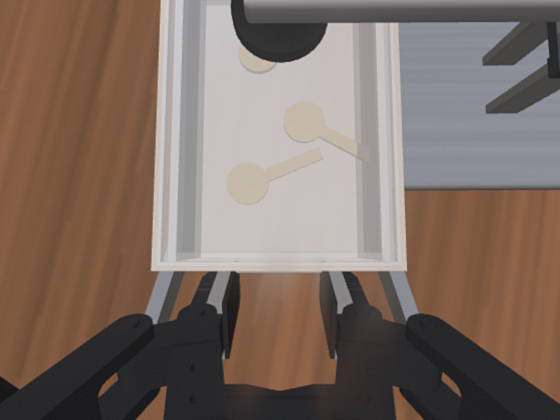

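```bash

python3 -m inch '[{"delta_pos":[0.23,0,0.1],"rotation":[0,0,0]},{"delta_pos":[0.23,0,0.1],"rotation":[0,0,0]},{"delta_pos":[0.23,0,0.1],"rotation":[0,0,0]},{"delta_pos":[0.18,0,0.08],"rotation":[0,0,0]}]'
python3 -c "
from h import *
instand()"
python3 -m inch '[{"delta_pos":[0.14,0,0.06],"rotation":[0,0,0]},{"delta_pos":[0.14,0,0.06],"rotation":[0,0,0]}]'
python3 -c "
from h import *
instand()"
```

```text
time_s: 17.95
eef_pos: [0.4942, -0.0593, 0.0135]
eef_rot: [-0.153, 0.623, 0.757, 0.126]
wrist_force: [0.7, -2.4, 0.6]
opening: 0.412
TCP in stand mm [-100.7  -82.7   13.5] yaw rel -0.27
F stand [np.float64(0.2), np.float64(-2.4), np.float64(0.6)]
time_s: 18.15
eef_pos: [0.4937, -0.0564, 0.0135]
eef_rot: [-0.153, 0.623, 0.757, 0.126]
wrist_force: [-0.3, -1.1, 0.5]
opening: 0.409
TCP in stand mm [-100.7  -79.7   13.5] yaw rel -0.27
F stand [np.float64(-0.5), np.float64(-1.0), np.float64(0.5)]
```

```bash

python3 -m inch '[{"delta_pos":[0.09,0,0.04],"rotation":[0,0,0]},{"delta_pos":[0.09,0,0.04],"rotation":[0,0,0]}]'
python3 -m inch '[{"delta_pos":[0.09,0,0.04],"rotation":[0,0,0]}]'
python3 -m inch '[{"delta_pos":[0.09,0,0.04],"rotation":[0,0,0]}]'
```

```text
time_s: 18.35
eef_pos: [0.4933, -0.0545, 0.0135]
eef_rot: [-0.153, 0.623, 0.757, 0.126]
wrist_force: [-0.1, -2.1, 0.7]
opening: 0.41
time_s: 18.45
eef_pos: [0.4931, -0.0536, 0.0135]
eef_rot: [-0.153, 0.623, 0.757, 0.126]
wrist_force: [1.0, -2.2, 1.0]
opening: 0.406
time_s: 18.55
eef_pos: [0.493, -0.0526, 0.0135]
eef_rot: [-0.153, 0.623, 0.757, 0.126]
wrist_force: [0.8, -1.6, 1.9]
opening: 0.407
```

```bash

python3 -m inch '[{"delta_pos":[0.09,0,0.04],"rotation":[0,0,0]}]'
python3 -m inch '[{"delta_pos":[0.09,0,0.04],"rotation":[0,0,0]}]'
python3 -c "
from h import *
from bench import camera
instand()
cv2.imwrite('pics/w12.png',camera('wrist')['color'][:,:,::-1])
c=camera('top');cv2.imwrite('pics/t12.png',cv2.resize(c['color'][150:290,230:400,::-1],None,fx=4,fy=4,interpolation=cv2.INTER_CUBIC))"
```

```text
time_s: 18.65
eef_pos: [0.4929, -0.0519, 0.0135]
eef_rot: [-0.153, 0.623, 0.757, 0.126]
wrist_force: [-0.4, -5.7, 2.0]
opening: 0.412
time_s: 18.75
eef_pos: [0.4932, -0.0517, 0.0136]
eef_rot: [-0.152, 0.623, 0.757, 0.126]
wrist_force: [0.9, -6.4, 0.9]
opening: 0.409
TCP in stand mm [-100.2  -75.    13.6] yaw rel -0.28
F stand [np.float64(-0.3), np.float64(-6.5), np.float64(0.9)]
```

View pics/t12.png

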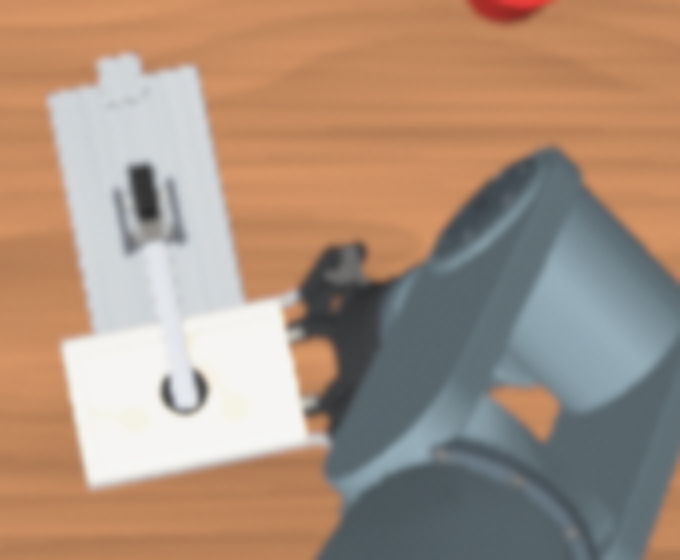

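```bash

python3 -m inch '[{"delta_pos":[0.05,0,0.02],"rotation":[0,0,0]},{"delta_pos":[0,0,0],"rotation":[0,0,0]}]'
python3 -m inch '[{"delta_pos":[-0.3,0,-0.13],"rotation":[0,0,0]},{"delta_pos":[-0.9,0,-0.39],"rotation":[0,0,0]},{"delta_pos":[-1.8,0,-0.78],"rotation":[0,0,0]},{"delta_pos":[-0.6,0,-1.8],"rotation":[0,0,0]},{"delta_pos":[1.2,0,-2.76],"rotation":[0,0,0]},{"delta_pos":[1.6,0,-3.7],"rotation":[0,0,0]},{"delta_pos":[1.6,0,-3.7],"rotation":[0,0,0]},{"delta_pos":[1.6,0,-3.7],"rotation":[0,0,0]},{"delta_pos":[1.6,0,-3.7],"rotation":[0,0,0]},{"delta_pos":[0.8,0,-1.85],"rotation":[0,0,0]}]'
python3 -c "
from h import *
instand()
goto(w(S,(95,0,300))[0],np.degrees(S[2]),0.0)"
```

```text
time_s: 19.05
eef_pos: [0.4934, -0.0516, 0.0136]
eef_rot: [-0.152, 0.623, 0.757, 0.126]
wrist_force: [2.5, -6.7, 1.0]
opening: 0.41
time_s: 20.05
eef_pos: [0.5021, -0.0946, 0.2434]
eef_rot: [-0.151, 0.623, 0.757, 0.126]
wrist_force: [-0.5, 0.0, -0.3]
opening: 0.411
TCP in stand mm [-100.  -118.9  243.4] yaw rel -0.31
F stand [np.float64(-0.5), np.float64(0.1), np.float64(-0.3)]
t 20.05 pos [ 0.5021 -0.0946  0.2434] F [-0.5  0.  -0.3] open 0.411
shift cm (tool) [13.22 19.45 -0.53]
rotvec tool [ 0.004 -0.396 -0.005] shift after turn cm [11.89 19.5  -5.66]
```

```bash

python3 -m inch '[{"delta_pos":[0,0,-2],"rotation":[0,-0.13,0]},{"delta_pos":[0,0,-3],"rotation":[0,-0.13,0]},{"delta_pos":[0,0,-3],"rotation":[0,-0.136,0]},{"delta_pos":[0,2,0],"rotation":[0,0,0]},{"delta_pos":[0,4,0],"rotation":[0,0,0]},{"delta_pos":[0,4,0],"rotation":[0,0,0]},{"delta_pos":[1,4,0],"rotation":[0,0,0]},{"delta_pos":[3,3,0],"rotation":[0,0,0]},{"delta_pos":[3.5,2,0],"rotation":[0,0,0]},{"delta_pos":[2,0.5,0],"rotation":[0,0,0]}]' 0
python3 -c "
from h import *
instand()
goto(w(S,(95,0,120))[0],np.degrees(S[2]),0.0)
from bench import camera
c=camera('side');cv2.imwrite('pics/s13.png',c['color'][:,:,::-1])"
```

```text
time_s: 21.05
eef_pos: [0.6791, 0.0199, 0.3156]
eef_rot: [-0.003, 0.635, 0.772, 0.001]
wrist_force: [0.4, -1.6, -0.1]
opening: -0.002
TCP in stand mm [ 96.1 -41.4 315.6] yaw rel -0.22
F stand [np.float64(0.1), np.float64(-1.6), np.float64(-0.1)]
t 21.05 pos [0.6791 0.0199 0.3156] F [ 0.4 -1.6 -0.1] open -0.002
shift cm (tool) [ 4.04 -0.09 19.58]
rotvec tool [-0.002 -0.005 -0.004] shift after turn cm [ 4.14 -0.11 19.56]
```

View pics/s13.png

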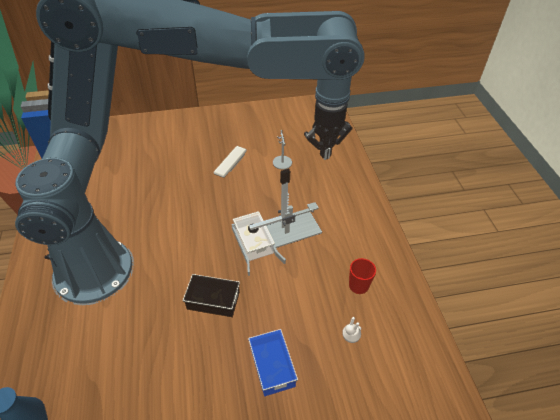

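```bash

python3 -m inch '[{"delta_pos":[2,0,0],"rotation":[0,0,0]},{"delta_pos":[2.1,0,2],"rotation":[0,0,0]},{"delta_pos":[0,-0.1,4],"rotation":[0,0,0]},{"delta_pos":[0,0,4],"rotation":[0,0,0]},{"delta_pos":[0,0,4],"rotation":[0,0,0]},{"delta_pos":[0,0,3.5],"rotation":[0,0,0]},{"delta_pos":[0,0,1.5],"rotation":[0,0,0]},{"delta_pos":[0,0,0.5],"rotation":[0,0,0]},{"delta_pos":[0,0,0],"rotation":[0,0,0]}]'
python3 -c "
from h import *
instand()
goto(w(S,(95,0,120))[0],np.degrees(S[2]),0.0)
from bench import camera
c=camera('wrist');cv2.imwrite('pics/w14.png',c['color'][:,:,::-1])
c=camera('side');cv2.imwrite('pics/s14.png',cv2.resize(c['color'][140:280,220:360,::-1],None,fx=4,fy=4,interpolation=cv2.INTER_CUBIC))"
```

```text
time_s: 22.0
eef_pos: [0.6692, 0.0588, 0.1227]
eef_rot: [-0.001, 0.636, 0.772, 0.001]
wrist_force: [0.3, -0.1, -0.4]
opening: -0.001
TCP in stand mm [ 94.   -1.4 122.7] yaw rel -0.31
F stand [np.float64(0.3), np.float64(-0.2), np.float64(-0.4)]
t 22.0 pos [0.6692 0.0588 0.1227] F [ 0.3 -0.1 -0.4] open -0.001
shift cm (tool) [0.14 0.1  0.27]
rotvec tool [ 0.    -0.004 -0.005] shift after turn cm [0.14 0.1  0.27]
```

View pics/w14.png

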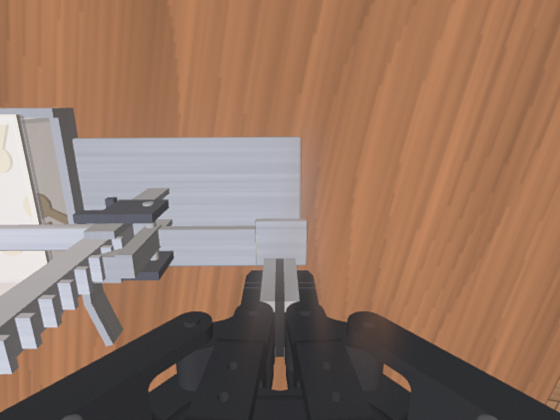

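View pics/s14.png

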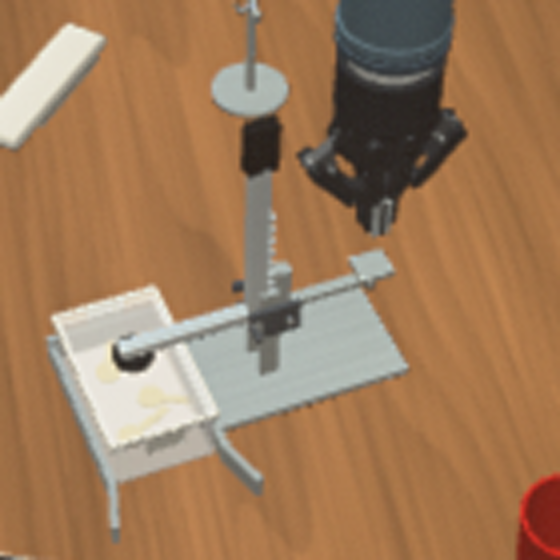

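```bash
python3 -c "
from h import *
o,r=state()
for z in (75,80,85,90): print(z,wproj(w(S,[(81,13,z),(109,13,z),(109,-13,z)]),o['eef_pos'],r).round(0).tolist())
print(wproj(w(S,[(110,50,8),(110,-50,8)]),o['eef_pos'],r))"
python3 -m inch '[{"delta_pos":[0.14,0.1,1],"rotation":[0,0,0]},{"delta_pos":[0,0,1],"rotation":[0,0,0]},{"delta_pos":[0,0,0.5],"rotation":[0,0,0]},{"delta_pos":[0,0,0.2],"rotation":[0,0,0]},{"delta_pos":[0,0,0],"rotation":[0,0,0]}]'
```

```text
75 [[252.0, 214.0], [302.0, 214.0], [302.0, 257.0]]
80 [[252.0, 217.0], [303.0, 217.0], [302.0, 260.0]]
85 [[251.0, 220.0], [304.0, 220.0], [303.0, 264.0]]
90 [[250.0, 223.0], [304.0, 223.0], [303.0, 268.0]]
[[298.39056009 135.36021023]
 [297.01737861 264.43621952]]
time_s: 22.6
eef_pos: [0.669, 0.0609, 0.0943]
eef_rot: [-0.002, 0.635, 0.772, 0.001]
wrist_force: [-0.6, 0.3, -0.6]
opening: 0.002
```

```bash

python3 -m inch '[{"delta_pos":[0,0,0.2],"rotation":[0,0,0]},{"delta_pos":[0,0,0.15],"rotation":[0,0,0]},{"delta_pos":[0,0,0.15],"rotation":[0,0,0]}]'
python3 -m inch '[{"delta_pos":[0,0,0.12],"rotation":[0,0,0]},{"delta_pos":[0,0,0.12],"rotation":[0,0,0]}]'
```

```text
time_s: 22.9
eef_pos: [0.6695, 0.0609, 0.0901]
eef_rot: [-0.002, 0.635, 0.772, 0.001]
wrist_force: [-0.3, -0.3, 0.5]
opening: 0.001
time_s: 23.1
eef_pos: [0.6694, 0.0609, 0.0875]
eef_rot: [-0.002, 0.635, 0.772, 0.001]
wrist_force: [0.0, 0.1, -0.2]
opening: -0.0
```

```bash

for i in 1 2; do python3 -m inch '[{"delta_pos":[0,0,0.1],"rotation":[0,0,0]},{"delta_pos":[0,0,0.1],"rotation":[0,0,0]}]'; done
```

```text
time_s: 23.3
eef_pos: [0.6694, 0.0609, 0.0855]
eef_rot: [-0.002, 0.635, 0.772, 0.001]
wrist_force: [0.6, 0.4, -0.1]
opening: -0.005
time_s: 23.5
eef_pos: [0.6694, 0.0609, 0.0835]
eef_rot: [-0.002, 0.635, 0.772, 0.001]
wrist_force: [-0.5, -0.1, 2.7]
opening: 0.003
```

```bash

python3 -m inch '[{"delta_pos":[0,0,0.15],"rotation":[0,0,0]},{"delta_pos":[0,0,0.15],"rotation":[0,0,0]}]'
python3 -m inch '[{"delta_pos":[0,0,0.15],"rotation":[0,0,0]},{"delta_pos":[0,0,0.1],"rotation":[0,0,0]}]'
python3 -m inch '[{"delta_pos":[0,0,0.05],"rotation":[0,0,0]},{"delta_pos":[0,0,0],"rotation":[0,0,0]}]'
python3 -m inch '[{"delta_pos":[0,0,0],"rotation":[0,0,0]},{"delta_pos":[0,0,0],"rotation":[0,0,0]},{"delta_pos":[0,0,0],"rotation":[0,0,0]}]'
python3 -c "
from h import *
from bench import camera
c=camera('side');cv2.imwrite('pics/s15.png',cv2.resize(c['color'][140:280,220:360,::-1],None,fx=4,fy=4,interpolation=cv2.INTER_CUBIC))"
```

```text
time_s: 23.7
eef_pos: [0.6698, 0.061, 0.0812]
eef_rot: [-0.001, 0.635, 0.772, 0.001]
wrist_force: [-0.6, 0.2, 5.5]
opening: 0.0
time_s: 23.9
eef_pos: [0.6701, 0.061, 0.0786]
eef_rot: [-0.001, 0.635, 0.772, 0.002]
wrist_force: [1.0, -0.2, 3.5]
opening: -0.004
time_s: 24.1
eef_pos: [0.67, 0.061, 0.0778]
eef_rot: [-0.001, 0.635, 0.772, 0.002]
wrist_force: [3.2, 0.8, 3.2]
opening: 0.001
time_s: 24.4
eef_pos: [0.6697, 0.0609, 0.0778]
eef_rot: [-0.001, 0.635, 0.772, 0.001]
wrist_force: [3.2, 0.1, 3.9]
opening: 0.0
```

View pics/s15.png

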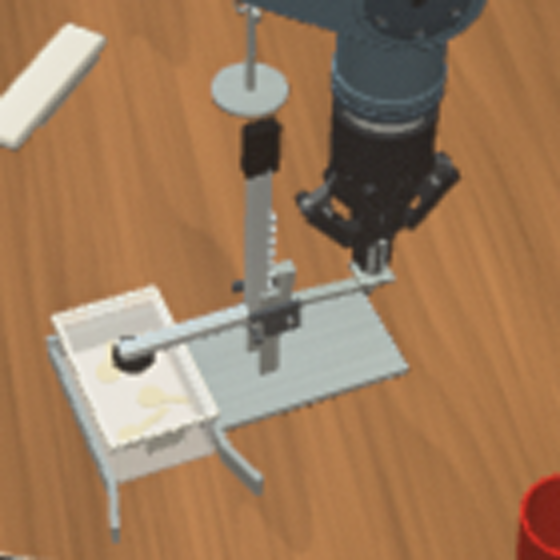

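```bash
python3 - <<'E'
import cv2,numpy as np
a=cv2.imread('pics/s14.png',0)[100:400,90:300];b=cv2.imread('pics/s15.png',0)[100:400,90:300]
# vertical shift of grip block and of the pad
for nm,(y0,y1,x0,x1) in dict(grip=(10,85,145,195),pad=(230,280,10,80)).items():
    t=a[y0:y1,x0:x1]; m=cv2.matchTemplate(b[max(0,y0-20):y1+20,x0-5:x1+5],t,cv2.TM_CCOEFF_NORMED); p=cv2.minMaxLoc(m); print(nm,p[1],p[3][0]-5,p[3][1]-(y0-max(0,y0-20)))
E
```

```text
grip 0.992266058921814 0 1
pad 0.988562822341919 0 1
```

```bash

python3 -m inch '[{"delta_pos":[0,0,0.05],"rotation":[0,0,0]},{"delta_pos":[0,0,0.05],"rotation":[0,0,0]},{"delta_pos":[0,0,0],"rotation":[0,0,0]}]'
cat > m.py <<'E'
from h import *
from bench import camera
import sys
n=sys.argv[1]
c=camera('side');im=cv2.resize(c['color'][140:280,220:360,::-1],None,fx=4,fy=4,interpolation=cv2.INTER_CUBIC);cv2.imwrite(f'pics/{n}.png',im)
a=cv2.imread('pics/s14.png',0)[100:400,90:300];b=cv2.imread(f'pics/{n}.png',0)[100:400,90:300]
for nm,(y0,y1,x0,x1) in dict(grip=(10,85,145,195),pad=(230,280,10,80)).items():
    t=a[y0:y1,x0:x1]; m=cv2.matchTemplate(b[max(0,y0-20):y1+20,x0-5:x1+5],t,cv2.TM_CCOEFF_NORMED); p=cv2.minMaxLoc(m); print(nm,p[1],p[3][0]-5,p[3][1]-(y0-max(0,y0-20)))
E
python3 m.py s16
```

```text
time_s: 24.75
eef_pos: [0.6695, 0.0609, 0.0766]
eef_rot: [-0.002, 0.635, 0.772, 0.001]
wrist_force: [3.0, 0.5, 3.2]
opening: 0.001
grip 0.9732667803764343 0 9
pad 0.9774383902549744 0 7
```

Arm has sunk about 8 mm. I'll hold the paddle down a little longer and confirm it's fully settled.

```bash

python3 -m inch '[{"delta_pos":[0,0,0],"rotation":[0,0,0]},{"delta_pos":[0,0,0],"rotation":[0,0,0]},{"delta_pos":[0,0,0],"rotation":[0,0,0]},{"delta_pos":[0,0,0],"rotation":[0,0,0]},{"delta_pos":[0,0,0],"rotation":[0,0,0]},{"delta_pos":[0,0,0],"rotation":[0,0,0]}]'
python3 m.py s17
```

```text
time_s: 25.4
eef_pos: [0.6694, 0.0609, 0.0766]
eef_rot: [-0.002, 0.635, 0.772, 0.001]
wrist_force: [2.9, 1.4, 3.3]
opening: -0.0
grip 0.9734088778495789 0 9
pad 0.9771729707717896 0 7
```

View pics/s17.png

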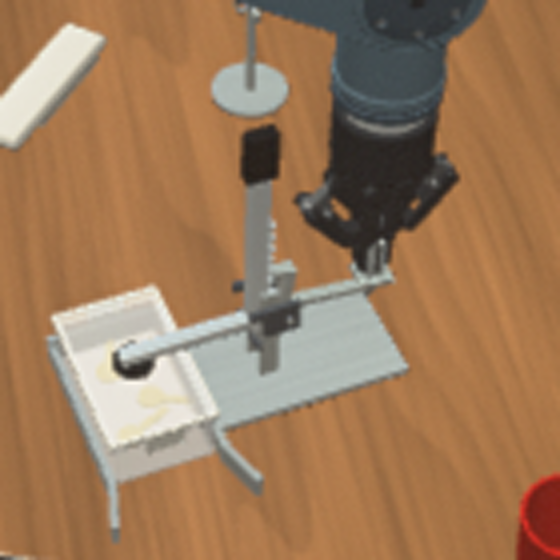

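```bash

python3 -m inch '[{"delta_pos":[0,0,-0.2],"rotation":[0,0,0]},{"delta_pos":[0,0,-0.3],"rotation":[0,0,0]},{"delta_pos":[0,0,-0.4],"rotation":[0,0,0]},{"delta_pos":[0,0,-1],"rotation":[0,0,0]},{"delta_pos":[0,0,-2],"rotation":[0,0,0]},{"delta_pos":[0,0,-4],"rotation":[0,0,0]},{"delta_pos":[0,0,-4],"rotation":[0,0,0]},{"delta_pos":[0,0,-4],"rotation":[0,0,0]},{"delta_pos":[0,0,-4],"rotation":[0,0,0]},{"delta_pos":[0,0,-2],"rotation":[0,0,0]}]'
python3 -m inch '[{"delta_pos":[0,2,-2],"rotation":[0,0,0]},{"delta_pos":[0,4,0],"rotation":[0,0,0]},{"delta_pos":[0,3,0],"rotation":[0,0,0]},{"delta_pos":[0,0,0],"rotation":[0,0,0]},{"delta_pos":[0,0,0],"rotation":[0,0,0]},{"delta_pos":[0,0,0],"rotation":[0,0,0]}]'
python3 m.py s18
python3 -c "
from h import *
from bench import camera
c=camera('top');cv2.imwrite('pics/t18.png',cv2.resize(c['color'][150:290,230:400,::-1],None,fx=4,fy=4,interpolation=cv2.INTER_CUBIC));cv2.imwrite('pics/t18f.png',c['color'][:,:,::-1]);goto([0,0,0])"
```

```text
time_s: 26.45
eef_pos: [0.6702, 0.0602, 0.3005]
eef_rot: [0.0, 0.635, 0.772, 0.002]
wrist_force: [1.0, -1.2, 0.3]
opening: -0.001
time_s: 27.05
eef_pos: [0.757, 0.0773, 0.3156]
eef_rot: [-0.002, 0.635, 0.772, 0.001]
wrist_force: [-0.6, 0.0, -0.3]
opening: 0.002
grip 0.9730520248413086 0 9
pad 0.9774402379989624 0 7
t 27.15 pos [0.7571 0.0772 0.3165] F [-0.3  0.5  0.6] open 0.005
shift cm (tool) [  6.86 -75.79  31.68]
```

View pics/s18.png

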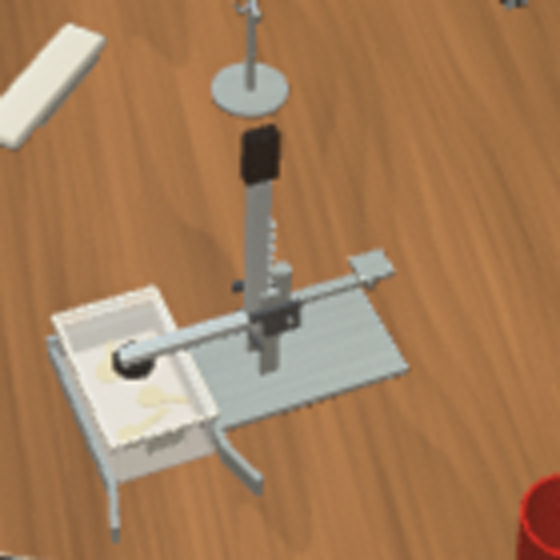

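View pics/t18.png

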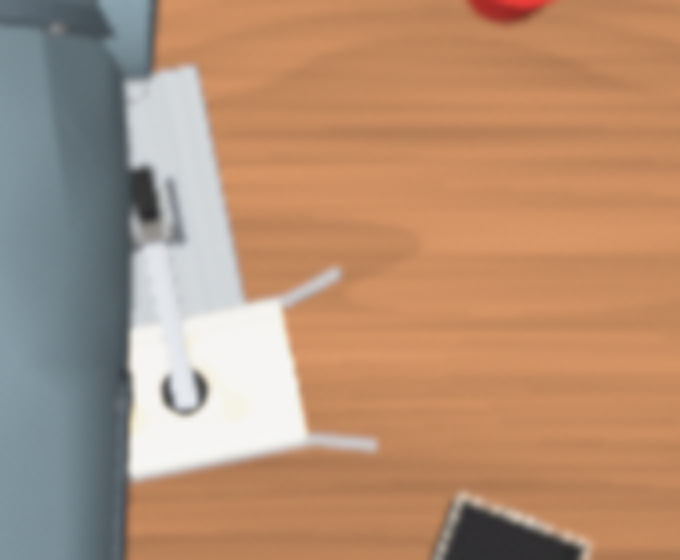

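```bash
python3 - <<'E'
from h import *
P=[0.5757,.0387,.1985]
b=[('top',(43,68,52),tc((283,301))),]
b=[('top',(43,68,52),tc((62,342))),('top',(43,-68,52),tc((282,300))),('top',(-43,-68,52),tc((308,441))),('top',(-43,68,52),tc((90,488)))]
q,r=fit(b,[.48,.02,.2]);a=P[2];d=q[:2]-P[:2]
print(r.round(1).tolist(),1000*(np.cos(a)*d[0]+np.sin(a)*d[1]),1000*(-np.sin(a)*d[0]+np.cos(a)*d[1]),np.degrees(q[2]-a))
E
```

```text
[[0.9, 0.8], [-0.7, 0.9], [-0.4, -0.4], [0.3, -1.7]] -100.60287263173558 -0.4900712238244225 -0.39655061704799305
```

Box measures at (-100.6, -0.5) mm in the stand frame, yaw -0.4°, so it is home within measuring accuracy.

```bash
python3 -c "
from bench import hand_in
print(hand_in())"
```

```text
the job is handed in; nothing more can be done
None
```

The job is handed in: the clear box is home in its channel under the hold-down arm, with the pad resting on its lid.

- **Arm raised:** the rail was already on the lift-22 tooth. I pulled it up to about 51 mm (peak reading about 10 N), and the pawl held it at 46. The side camera confirmed this.
- **Box slid home:** I pushed the plain end wall with two fingers, at about 2 N. At the end stop it rose to about 7 N. The top camera put the box centre within about 1 mm of its place, with a yaw of −0.4°.
- **Paddle worked:** I met it by touch at about z = 84 mm and pressed about 7 mm; the highest reading was 5.5 N. The first press, about 6 mm, freed nothing, so I went about 1 mm deeper. The arm then sank about 8 mm onto the lid. I kept the paddle down for over half a second before letting it go.

After I backed the robot off, the side camera showed the arm unchanged and the paddle back up, and the wrist force was near zero. The clock stood at 27 s. In the last pictures the brush, keyring holder and cup looked undisturbed. The rabbit was outside those crops, but the robot never worked near it. The arm partly blocked the final top view, so the box position comes from just before the paddle step.

The cameras disagreed by up to about 8 mm on the stand's position. I relied on the close wrist view, and touch agreed with it to about 1.5 mm.

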